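# Make up two study kits

## Robot

A 6-joint arm with a two-finger parallel gripper is mounted at the origin on the work surface. World frame = base frame: x ahead of the robot, y to its left, z up, the work surface at z = 0. Lengths are in m, angles in rad, forces in N, time in s.
With the tool pointing down it reaches from about 0.3 to 0.875 m from the base axis. Payload 6.4 kg.
Tool frame: the origin (TCP) lies at the centre of the arm's flange, where the gripper is bolted on; the fingertips stand 173 mm ahead of it and the grasp point (between the pads) lies 155 mm ahead of it; z points along the fingers, x is the direction in which the jaws open and shut, and the axes are right-handed (so a half turn about z gives the same grasp; the last joint's range is limited). The gripper opens to 85 mm and grips with 20 to 120 N. Pads are 22 mm wide; open, the fingers measure 114 mm over their backs; the gripper's body (76 mm by 85 mm) begins 54 mm behind the grasp point. The pads swing forward as they close: fully open they stand 13 mm farther back than shut.
Start: joints at [1.109, 0.181, 1.607, -0, 1.354, -0.206], TCP at [0.145, 0.556, 0.405] pointing down, gripper open.
Joint ranges: [-2.99, 2.99], [-0.89, 2.07], [0.3, 2.58], [-1.14, 4.28], [0, 2.63], [-3.12, 3.12]. Speed limits (rad/s): [2.57, 2.57, 3.01, 3.14, 3.14, 3.14].

## Interface

Orientations are given as a 3x3 rotation matrix whose columns are the frame's x, y, z axes.
In Python, from bench import manip gives the robot as it stands.
- The arm moves only by the tool step_arm, never from a script. Its argument "plan" is text: rows parted by semicolons, each of 7 numbers parted by spaces: the finger opening in mm, from 0 to 85.4, then the shift along the tool's x, y, z in mm, then the turn, a rotation vector about the tool's x, y, z in degrees. In form: grip x y z rx ry rz; .... A call has 1 to 5 rows; each row is the pose to reach, as a shift and turn from the pose measured when the call began, along the tool's axes at that moment; what a row does not reach only later rows make up. A row lasts 1/12 s, in which the tool goes at most 41.7 mm and 7.16 degrees, less where a joint would pass 70% of its speed; a pose out of reach is approached as far as the arm can. A call with a gripper value outside its range is refused whole. The fingers move at their own pace and stop on an object; "newtons" is the grip in N (left out, the last holds). Time passes only in rows, so rows that repeat a pose let the fingers close. It gives the time, the measured TCP pose, the force and the opening at its end, in the units of the state.
- manip.read_state(): the state, without advancing time (a new reading comes with each control period).
- manip.capture(name): name is "scene" or "side" or "wrist"; returns a dict with "frame" (480x640x3 uint8, red, green, blue), "fx", "fy", "cx", "cy" (pixels), "R" (3x3) and "t" (3): a world point X has camera coordinates R X + t. Camera axes: x right, y down, z forward; pixel columns grow to the right and rows downward; lengths in m; the calibration is good to about 2 mm. A picture is of the moment at which its call begins. There is no depth.
- manip.hand_in(): hands the job in, once; it reports no verdict.
The state is a dict: "clock": time; "joints": joint angles; "joint_vel": joint speeds; "joint_efforts": joint torques, N m; "eef_pos": TCP position; "ee_rot": TCP orientation; "wrist_force": force on the tool from outside, world axes, zero at the start; "moment": the same for the moment, N m; "opening": finger opening in m.
Only numpy, scipy, OpenCV 4.12 (cv2) and the standard library are available. Lean on these libraries where they do the work, as an engineer would, in place of code of your own. Each camera call takes 0.05 s, during which the arm holds its last target. There are 200 camera calls.

## Task

Make up the two study kits: in the yellow tray lay the navy pen along the middle of the grey strip and the white eraser flat in the middle of the grey square; in the green tray lay the orange highlighter along the middle of the strip and the tile, cork down, centred on the square and straight with it, then stand the aluminium tin upright, cap up, on the middle of the tile. Set each thing down gently without letting it fall, let go of everything, and do not move or tip the clip holder, the phone stand or the mug.

Things in the scene. Friction and masses are not known exactly. Their poses are not given: they have to be found in the camera images.
- pen_mid (a point): Centre of the navy plastic pen with a steel clip and band: a square barrel 130 mm long (own x), 13 mm wide (own y) and 13 mm high, lying flat on the desk. Origin half-way up, z up. About 18 g.
- highlighter_mid (a point): Centre of the orange highlighter with a black cap: flat block-shaped body 110 mm long (own x), 24 mm wide (own y), 15 mm high, lying flat on the desk. Origin half-way up, z up. About 20 g.
- eraser_mid (a point): Centre of the white plastic eraser block, 48 (own x) x 24 (own y) x 15 mm high, lying flat. Origin half-way up, z up. About 22 g.
- tile_mid (a point): Centre of the square ceramic tile, blue glaze above, 4 mm of brown cork beneath: 56 x 56 mm, 14 mm high in all, sides along own x and y, lying cork down. Origin half-way up (7 mm above its underside), z up. About 90 g.
- tin_mid (a point): Centre of the small round aluminium tin, standing upright with its ribbed twist cap on top: body 43 mm across, cap 45 mm across (ribs to 46 mm) from 25 to 40 mm above its underside, 40 mm high in all. Origin half-way up (20 mm above its underside), z up. About 50 g; the cap is shut tight.
- yellow_tray: Yellow plastic kit tray, fixed to the desk, 220 (own x) x 150 (own y) mm, floor 4 mm thick, with a lip 4 mm wide all round whose top is 7 mm above the desk. Origin: centre of its underside, on the desk; z up. Two grey marks on its floor: a long strip 34 x 138 mm centred at own x = +50 mm, y = 0, running along own y; and a square of 66 mm centred at own x = -45 mm, y = 0. The strip lies at the tray's end far from the robot, the square at the near end.
- green_tray: Green plastic kit tray, fixed to the desk, 220 (own x) x 150 (own y) mm, floor 4 mm thick, with a lip 4 mm wide all round whose top is 7 mm above the desk. Origin: centre of its underside, on the desk; z up. Two grey marks on its floor: a long strip 34 x 138 mm centred at own x = +50 mm, y = 0, running along own y; and a square of 66 mm centred at own x = -45 mm, y = 0. The strip lies at the tray's end near the robot, the square at the far end.
- clip_holder: Bystander: empty chrome spring clip holder, round foot 56 mm across, 90 mm high, loose. Origin: centre of its underside.
- phone_stand: Bystander: clear acrylic phone stand, 90 (own x) x 75 mm foot, about 100 mm high, loose. Origin: centre of the foot's underside.
- mug: Bystander: terracotta-coloured mug, 76 mm across, 85 mm high, handle towards own +y, loose. Origin: centre of its underside.
Not all that is in view belongs to the job. Leave any turquoise look-alike of the part that bears tile_mid alone. Of the things like the part that bears pen_mid, leave any that is pink; of the rest the larger one is meant.

How it is judged:
By the outcome, as a careful person would: the job done as asked, in the order asked, and still so for the second after the job is handed in, with the robot touching nothing.
It also fails if it takes over 128 s, if anything falls off the work surface, if the arm or the gripper's body presses on something with over 40 N, if the wrist force passes 120 N, or if a joint passes its speed limit or range.

## Working session

There is one attempt and no reset: what is moved stays moved. The work goes in short steps, Python scripts to look and compute and a tool call to move; the robot and the scene stay as the last step left them, time stands still between calls to the robot, and variables do not carry over. Pictures are saved under pics/ and viewed, about 12 in all and at most 16, crops included, and the job is handed in when it is done.

Besides the shell and the picture viewer there is one more tool, called after ">>>" as name(argument=value, ...) on one line, values as JSON. step_arm: Moves the arm, as the interface text tells. Its arguments: {"type":"object","properties":{"plan":{"type":"string"},"newtons":{"type":"number"}},"required":["plan"]}

```bash
ls; mkdir -p pics; cat > h.py <<'E'
import numpy as np, cv2
from bench import manip
def snap(cam,fn=None,crop=None,scale=1):
    c=manip.capture(cam); f=c["frame"]
    if crop:
        a,b,d,e=crop; f=f[b:e,a:d]
    if scale!=1: f=cv2.resize(f,None,fx=scale,fy=scale,interpolation=cv2.INTER_CUBIC)
    if fn: cv2.imwrite("pics/"+fn,f[:,:,::-1])
    np.savez("cal_"+cam,**{k:np.array(v) for k,v in c.items()})
    return c
def p2w(c,u,v,z):
    R=np.array(c["R"]);t=np.array(c["t"])
    d=R.T@np.array([(u-c["cx"])/c["fx"],(v-c["cy"])/c["fy"],1]); o=-R.T@t
    return o+d*(z-o[2])/d[2]
def w2p(c,X):
    q=np.array(c["R"])@np.array(X)+np.array(c["t"])
    return np.array([c["fx"]*q[0]/q[2]+c["cx"],c["fy"]*q[1]/q[2]+c["cy"]])
E
python3 - <<'E'
from h import *
for n in ("scene","side","wrist"):
    c=snap(n,n+"1.png"); R=np.array(c["R"]);print(n,-R.T@np.array(c["t"]),R[2],c["fx"])
s=manip.read_state();print(s)
E
```

```text
pics
scene [0.96710812 0.43258361 0.88905668] [-0.41276201 -0.41169314 -0.81248771] 535.5924980764082
side [0.29366293 0.84456969 0.52237885] [ 0.27507824 -0.84564028 -0.45741062] 532.7567859683999
wrist [0.07423599 0.57508748 0.37164239] [ 0.27797081 -0.07512046 -0.95764772] 372.2338545942526
{'clock': 0.15, 'joints': array([ 1.10868420e+00,  1.81387498e-01,  1.60777858e+00, -2.04717741e-05,
        1.35378971e+00, -2.06248412e-01]), 'joint_vel': array([ 1.35766035e-03, -8.30301051e-04, -3.35152284e-03, -2.04536714e-03,
       -7.23750019e-05, -1.01625910e-05]), 'joint_efforts': array([ 2.50992183e-03, -4.45266724e+01, -3.51690853e+01, -2.16714679e-04,
        5.93710720e-03, -2.79421994e-05]), 'eef_pos': array([0.14539199, 0.55611765, 0.40398119]), 'ee_rot': array([[ 2.53076431e-01,  9.67446108e-01, -5.89844341e-04],
       [ 9.67445362e-01, -2.53076985e-01, -1.22907151e-03],
       [-1.33833648e-03, -2.59593140e-04, -9.99999071e-01]]), 'wrist_force': array([-0.36577933,  0.80591727, -0.24310482]), 'moment': array([-0.00551404,  0.00309384, -0.01059356]), 'opening': 0.08498325417730077}
```

View pics/scene1.png

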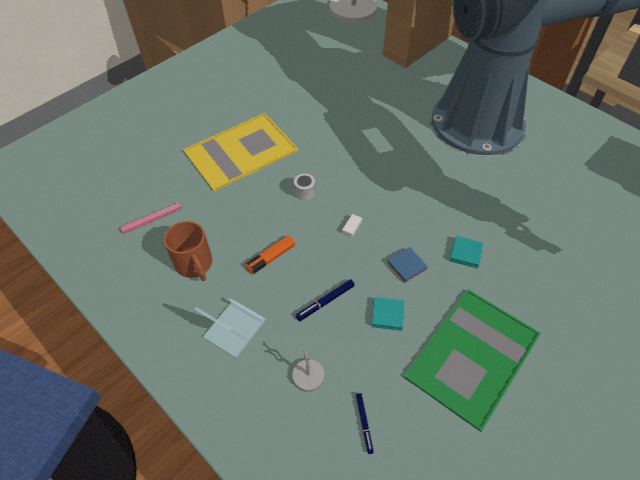

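View pics/side1.png

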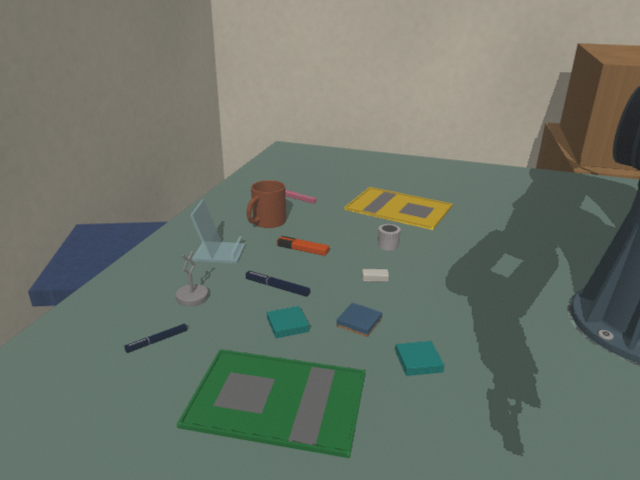

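Scene view: yellow tray (241,151), green tray (472,357), tin (304,187), eraser (352,225), highlighter (271,254), blue tile (407,264); turquoise tiles (466,252) and (388,314) to leave alone. Pens: navy (326,300), navy (364,423), pink (151,218); the navy at (326,300) looks like the larger one. I'll measure them and confirm in a crop.

```bash
cat > seg.py <<'E'
from h import *
c=dict(np.load("cal_scene.npz")); f=c["frame"]
hsv=cv2.cvtColor(f,cv2.COLOR_RGB2HSV)
def meas(name,box,mask,z):
    m=np.zeros(mask.shape,np.uint8);a,b,d,e=box;m[b:e,a:d]=mask[b:e,a:d]
    n,l,st,_=cv2.connectedComponentsWithStats(m); k=1+np.argmax(st[1:,4]); 
    cn=cv2.findContours((l==k).astype(np.uint8),cv2.RETR_EXTERNAL,cv2.CHAIN_APPROX_NONE)[0][0][:,0,:]
    P=np.array([p2w(c,u,v,z)[:2] for u,v in cn])
    (cx,cy),(w,h),an=cv2.minAreaRect((P*1000).astype(np.float32)); 
    if w<h:w,h,an=h,w,an+90
    print(name,"c %.1f %.1f size %.1f x %.1f long axis %.1f deg"%(cx,cy,w,h,(an+90)%180-90),st[k][:5])
H,S,V=[hsv[...,i].astype(int) for i in range(3)]
navy=((H>108)&(H<130)&(S>130))
meas("penA",(285,270,365,330),navy,.013)
meas("penB",(345,380,385,460),navy,.010)
meas("hl",(235,225,305,280),((H<15)&(S>180))|(V<50),.015)
meas("eraser",(335,205,370,240),(S<40)&(V>150),.015)
meas("tile",(380,240,435,285),(H>100)&(H<125)&(S>90),.014)
meas("yellow",(170,100,310,200),(H>20)&(H<32)&(S>150),.007)
meas("green",(395,280,550,440),(H>50)&(H<70)&(S>150),.007)
grey=(S<30)
meas("ysq",(236,125,282,160),grey,.004)
meas("yst",(198,130,246,185),grey,.004)
meas("gsq",(430,345,490,402),grey,.004)
meas("gst",(445,300,528,364),grey,.004)
meas("tin",(288,168,322,203),S<60,.02)
E
python3 seg.py
python3 - <<'E'
from h import *
f=np.load("cal_scene.npz")["frame"][160:460,170:530]
cv2.imwrite("pics/crop1.png",cv2.resize(f,None,fx=2,fy=2,interpolation=cv2.INTER_CUBIC)[:,:,::-1])
E
```

```text
penA c 589.0 88.9 size 79.5 x 15.8 long axis -9.2 deg [317 280  37  27 290]
penB c 720.4 273.6 size 58.5 x 8.5 long axis 53.3 deg [357 394  11  36 182]
hl c 617.4 -63.7 size 108.2 x 28.5 long axis -5.1 deg [246 236  49  38 560]
eraser c 449.2 2.1 size 50.8 x 26.7 long axis 16.6 deg [342 214  21  22 243]
tile c 445.2 143.2 size 57.9 x 57.0 long axis 77.9 deg [388 248  39  33 727]
yellow c 465.9 -335.5 size 220.3 x 154.4 long axis -10.8 deg [ 184  114  114   77 3224]
green c 507.8 346.1 size 220.4 x 147.5 long axis 6.3 deg [ 405  290  135  141 5572]
ysq c 419.8 -329.3 size 62.9 x 62.7 long axis 79.3 deg [240 130  36  25 502]
yst c 512.9 -347.7 size 133.5 x 30.7 long axis 79.2 deg [202 139  40  40 568]
gsq c 551.0 350.7 size 65.0 x 64.6 long axis 6.2 deg [ 435  350   52   49 1353]
gst c 456.6 340.4 size 136.7 x 33.1 long axis -83.7 deg [ 450  308   76   55 1270]
tin c 445.9 -143.2 size 98.4 x 73.1 long axis 44.7 deg [ 288  168   34   35 1190]
```

View pics/crop1.png

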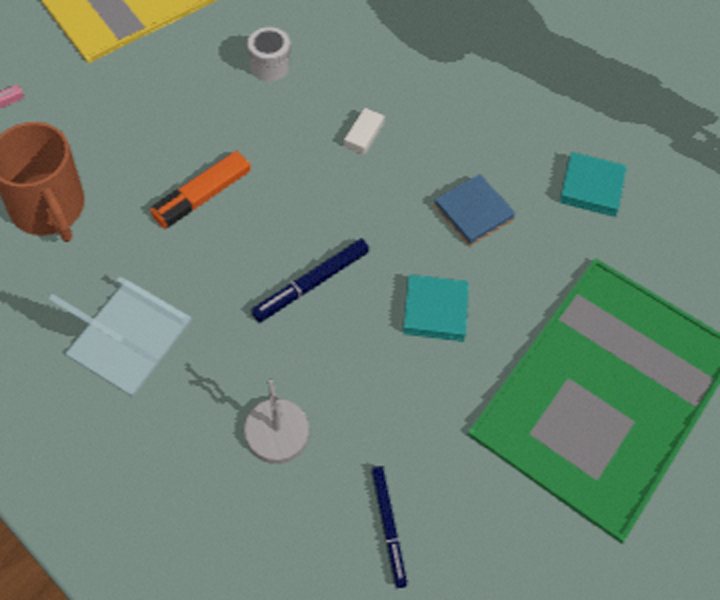

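Crop confirms: navy A ends at about px (297,317)–(354,283), and navy B is clearly smaller, so A is meant. The blue-glazed tile on cork is at (407,264). Next I'll combine both cameras for the trays and work out poses.

```bash
cat > seg2.py <<'E'
import seg
from seg import *
s=dict(np.load("cal_side.npz")); seg.c=s
hsv=cv2.cvtColor(s["frame"],cv2.COLOR_RGB2HSV);H,S,V=[hsv[...,i].astype(int) for i in range(3)]
print("SIDE")
g=S<35
meas("ysq",(396,200,436,219),g,.004);meas("yst",(360,188,400,216),g,.004)
meas("gsq",(213,368,276,415),g,.004);meas("gst",(288,363,338,448),g,.004)
meas("yellow",(335,180,460,230),(H>18)&(H<34)&(S>130),.007)
meas("green",(175,345,375,450),(H>50)&(H<70)&(S>130),.007)
meas("tile",(330,295,390,340),(H>100)&(H<125)&(S>90),.014)
meas("eraser",(355,262,395,290),(S<40)&(V>150),.012)
c=dict(np.load("cal_scene.npz"))
def P(n,u,v,z,cc=c): print(n,(p2w(cc,u,v,z)*1000).round(1)[:2])
P("penA e1",297.5,316,.0065);P("penA e2",354,284.5,.0065)
P("tin top",304.5,180.5,.04)
P("tin top side",389,229.5,.04,s)
P("mug",187,236,.085);P("phone",235,328,.003);P("clip",308,375,.006)
P("penS e1",247,277,.0065,s);P("penS e2",309,290,.0065,s)
P("hlS",279,243,.008,s);P("hlS",329,249,.008,s)
E
python3 seg2.py | sed -n '/SIDE/,$p'
```

```text
SIDE
ysq c 423.8 -330.4 size 62.1 x 57.5 long axis -11.2 deg [401 204  31  13 262]
yst c 517.0 -350.1 size 124.9 x 29.5 long axis 79.4 deg [364 193  30  19 243]
gsq c 553.1 351.8 size 65.1 x 64.6 long axis -83.5 deg [ 214  373   60   40 1633]
gst c 458.5 340.7 size 136.8 x 33.0 long axis -83.6 deg [ 289  367   45   78 1887]
yellow c 467.4 -331.3 size 221.9 x 162.4 long axis -10.7 deg [ 344  187  108   43 1892]
green c 507.2 350.1 size 218.8 x 154.2 long axis 6.3 deg [ 177  350  188  100 9643]
tile c 444.1 149.3 size 62.5 x 57.2 long axis 77.9 deg [337 304  44  30 779]
eraser c 448.4 5.0 size 46.6 x 39.3 long axis 18.9 deg [363 269  26  12 271]
penA e1 [671.9  70.5]
penA e2 [549.3  99.1]
tin top [ 449.2 -137.6]
tin top side [ 452.3 -132. ]
mug [ 726.6 -165. ]
phone [767.7   5.1]
clip [738.  165.2]
penS e1 [673.2  82.3]
penS e2 [550.6  87. ]
hlS [666.1 -59.7]
hlS [560.7 -68.5]
```

View pics/wrist1.png

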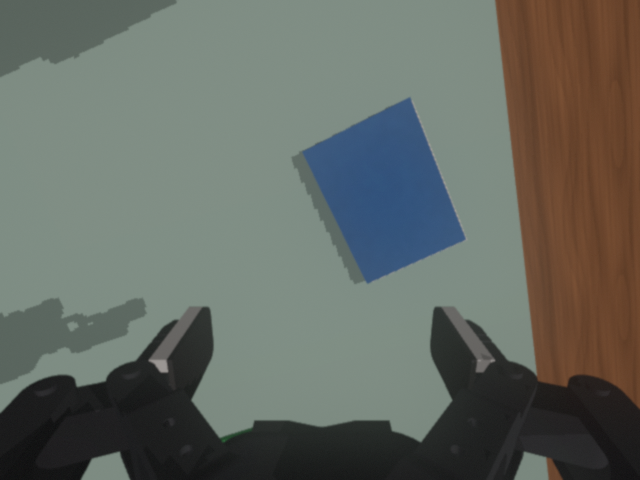

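Wrist view: the fingers are at the bottom, over the desk edge, with a blue notebook beyond. I'll add a move planner and go above the pen.

```bash
cat >> h.py <<'E'
def go(x,y,z,yaw,n=None):
    """mm, deg: TCP target, yaw of jaw axis; prints tool-frame shift, rotvec, calls"""
    from scipy.spatial.transform import Rotation as Ro
    s=manip.read_state();R=s["ee_rot"];p=s["eef_pos"]*1000
    cur=np.degrees(np.arctan2(R[1,0],R[0,0])); d=(yaw-cur+90)%180-90; yaw=np.radians(cur+d)
    T=np.array([[np.cos(yaw),np.sin(yaw),0],[np.sin(yaw),-np.cos(yaw),0],[0,0,-1]])
    sh=R.T@(np.array([x,y,z])-p); rv=Ro.from_matrix(R.T@T).as_rotvec(degrees=True)
    N=max(np.linalg.norm(sh)/41.7,np.linalg.norm(rv)/7.16)
    print("shift",sh.round(1),"rot",rv.round(2),"rows",round(N,1),"| t",round(s["clock"],2),"p",p.round(1),"yaw",cur.round(1),"open",round(s["opening"]*1000,1),"F",s["wrist_force"].round(1),"j",s["joints"].round(2)[[0,5]])
E
python3 -c "
from h import *
go(611,85,330,81)"
```

```text
shift [-337.8  569.7   74.3] rot [-0.02  0.08 -5.66] rows 16.0 | t 0.15 p [145.4 556.1 404. ] yaw 75.3 open 85.0 F [-0.4  0.8 -0.2] j [ 1.11 -0.21]
```

>>> step_arm(plan="40 -84.5 142.5 18.5 0 0 0;40 -84.5 142.5 18.5 0 0 0;40 -84.5 142.5 18.5 0 0 0;40 -84.5 142.5 18.5 0 0 0", newtons=30)

```text
clock: 0.48
eef_pos: [0.2622, 0.4371, 0.3851]
ee_rot: [[0.252, 0.968, -0.001], [0.968, -0.252, -0.001], [-0.002, -0.0, -1.0]]
wrist_force: [1.3, 0.7, -0.3]
opening: 0.0406
```

>>> step_arm(plan="40 -84.5 142.5 18.5 0 0 0;40 -84.5 142.5 18.5 0 0 0;40 -84.5 142.5 18.5 0 0 0;40 -84.5 142.5 18.5 0 0 0")

```text
clock: 0.82
eef_pos: [0.3788, 0.3187, 0.3666]
ee_rot: [[0.252, 0.968, -0.001], [0.968, -0.252, -0.001], [-0.002, -0.0, -1.0]]
wrist_force: [0.7, 0.6, 0.1]
opening: 0.0403
```

>>> step_arm(plan="40 -84.5 142.5 18.5 0 0 0;40 -84.5 142.5 18.5 0 0 0;40 -84.5 142.5 18.5 0 0 0;40 -84.5 142.5 18.5 0 0 0")

```text
clock: 1.15
eef_pos: [0.4951, 0.2005, 0.3481]
ee_rot: [[0.252, 0.968, -0.001], [0.968, -0.252, -0.001], [-0.002, -0.0, -1.0]]
wrist_force: [1.2, 0.8, 0.5]
opening: 0.0398
```

>>> step_arm(plan="40 -84.5 142.5 18.5 0 0 -5.7;40 -84.5 142.5 18.5 0 0 -5.7;40 -84.5 142.5 18.5 0 0 -5.7;40 -84.5 142.5 18.5 0 0 -5.7")

```text
clock: 1.48
eef_pos: [0.6113, 0.0825, 0.3293]
ee_rot: [[0.155, 0.988, -0.001], [0.988, -0.155, -0.001], [-0.001, -0.001, -1.0]]
wrist_force: [1.3, 0.4, 1.1]
opening: 0.0399
```

```bash
python3 -c "
from h import *
go(611,85,330,81)
snap('wrist','w2.png')"
```

```text
shift [ 2.4 -0.7 -0.7] rot [-0.07  0.08  0.11] rows 0.1 | t 1.48 p [611.3  82.5 329.3] yaw 81.1 open 39.9 F [1.3 0.4 1.1] j [-0.06 -1.47]
```

View pics/w2.png

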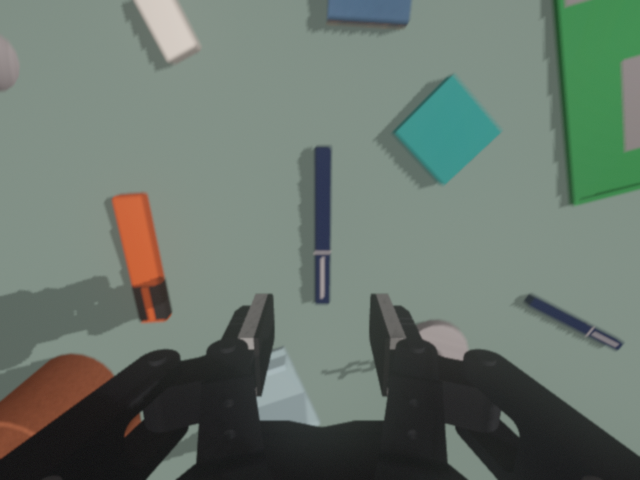

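Wrist view: pen from (323,147) to (322,302), highlighter corners (113,196), (147,193), (171,318), (141,322). The clip holder is at (440,340), clear of the gripper.

```bash
python3 -c "
from h import *
c=dict(np.load('cal_wrist.npz'))
q=lambda u,v,z:p2w(c,u,v,z)[:2]*1000
a,b=q(323,147,.013),q(322,302,.013);print('pen',a,b,(a+b)/2,np.linalg.norm(a-b),np.degrees(np.arctan2(*(b-a)[::-1])))
k=[q(*p,.015) for p in ((113,196),(147,193),(171,318),(141,322))]
print('hl',np.mean(k,0),np.degrees(np.arctan2(*((k[2]+k[3]-k[0]-k[1])[::-1]))))
m=(a+b)/2
go(m[0],m[1],176,np.degrees(np.arctan2(*(b-a)[::-1]))+90)"
```

```text
pen [549.8754285   93.12981617] [673.94138055  72.92667473] [611.90840453  83.02824545] 125.7001486942725 -9.248973398856961
hl [614.71821861 -62.83756722] -5.587589346691
shift [  6.1  -4.7 152.3] rot [0.14 0.24 0.12] rows 3.7 | t 1.53 p [615.3  76.9 328.4] yaw 80.9 open 40.2 F [ 0.7 -4.4  0.8] j [-0.07 -1.48]
```

>>> step_arm(plan="32 6 -4.5 40 0 0 0.1;32 6 -4.5 80 0 0 0.1;32 6 -4.5 120 0 0 0.1;32 6 -4.5 130 0 0 0.1;32 6 -4.5 130 0 0 0.1")

```text
clock: 1.95
eef_pos: [0.6099, 0.083, 0.1942]
ee_rot: [[0.161, 0.987, -0.007], [0.987, -0.161, -0.004], [-0.005, -0.006, -1.0]]
wrist_force: [0.1, 0.5, -0.0]
opening: 0.0319
```

```bash
python3 -c "
from h import *
c=snap('wrist','w3.png')
go(612,83,176,80.8)"
```

```text
shift [ 0.1  0.5 21.4] rot [-0.05  0.26 -0.03] rows 0.5 | t 2.0 p [611.5  83.1 197.4] yaw 80.8 open 31.7 F [1.  0.7 1.7] j [-0.06 -1.46]
```

View pics/w3.png

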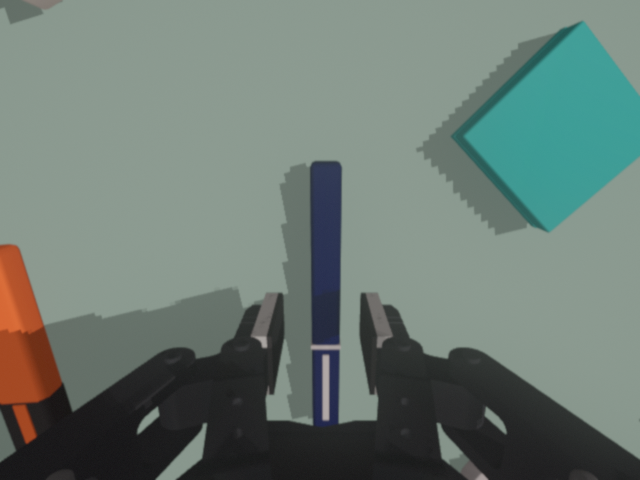

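The pen is centred between the fingers (pen column 326, fingers 278 and 365). Descending.

>>> step_arm(plan="32 0 0.5 8 0 0 0;32 0 0.5 14 0 0 0;32 0 0.5 17 0 0 0;32 0 0.5 17 0 0 0")

```text
clock: 2.33
eef_pos: [0.6122, 0.083, 0.181]
ee_rot: [[0.16, 0.987, -0.001], [0.987, -0.16, -0.004], [-0.004, 0.0, -1.0]]
wrist_force: [-0.3, 0.2, -0.5]
opening: 0.0321
```

>>> step_arm(plan="8 0 0 1 0 0 0;8 0 0 2 0 0 0;8 0 0 2 0 0 0;8 0 0 2 0 0 0;8 0 0 2 0 0 0")

```text
clock: 2.75
eef_pos: [0.6127, 0.0831, 0.1804]
ee_rot: [[0.16, 0.987, 0.001], [0.987, -0.16, -0.004], [-0.004, 0.002, -1.0]]
wrist_force: [-1.3, 0.5, 5.8]
opening: 0.0117
```

>>> step_arm(plan="8 0 0 -5 0 0 0;8 0 0 -15 0 0 0;8 0 0 -30 0 0 0;8 0 0 -30 0 0 0")

```text
clock: 3.08
eef_pos: [0.6142, 0.0832, 0.2141]
ee_rot: [[0.16, 0.987, 0.007], [0.987, -0.16, -0.005], [-0.004, 0.007, -1.0]]
wrist_force: [0.7, -0.4, 0.2]
opening: 0.0121
```

```bash
python3 -c "
from h import *
s=snap('side','s2.png',(180,180,360,320),4)
c=snap('wrist')
cv2.imwrite('pics/w4.png',cv2.resize(np.hstack([c['frame'][:,:,::-1]]),None,fx=.6,fy=.6))
go(612,83,176,80.8)"
```

```text
shift [-0.3 -1.3 35.7] rot [ 0.25  0.23 -0.01] rows 0.9 | t 3.18 p [613.2  83.2 211.7] yaw 80.8 open 12.1 F [-0.5 -0.3 -0. ] j [-0.06 -1.46]
```

View pics/s2.png

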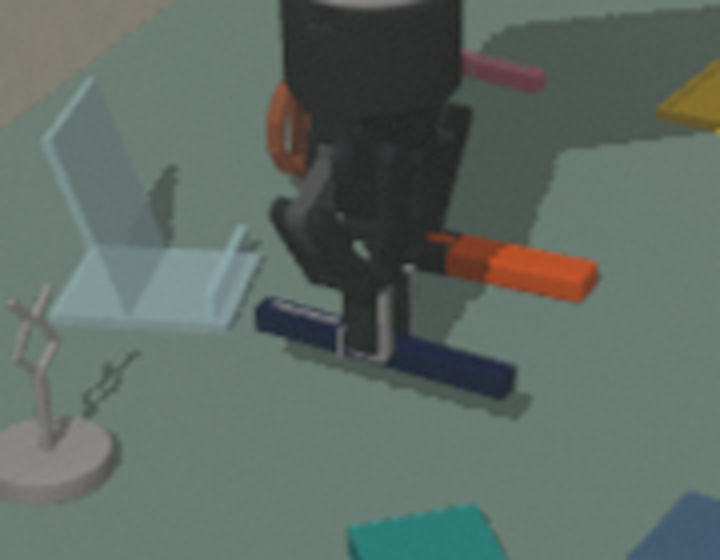

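The pen is held and lifted (at centre of crop; opening 12.1 mm). I'll extend the planner to chain calls and fly to a viewing pose over the yellow tray.

```bash
cat >> h.py <<'E'
def chain(way):
    """way: list of TCP x,y,z(mm),yaw(deg); prints one tool-frame shift/rotvec per call"""
    from scipy.spatial.transform import Rotation as Ro
    s=manip.read_state();R=s["ee_rot"];p=s["eef_pos"]*1000
    for x,y,z,a in way:
        a=np.radians(a);T=np.array([[np.cos(a),np.sin(a),0],[np.sin(a),-np.cos(a),0],[0,0,-1]])
        sh=R.T@(np.array([x,y,z])-p); rv=Ro.from_matrix(R.T@T).as_rotvec(degrees=True)
        print(sh.round(1),rv.round(1),"rows %.1f"%max(np.linalg.norm(sh)/41.7,np.linalg.norm(rv)/7.16))
        R,p=T,np.array([x,y,z])
E
python3 -c "
from h import *
chain([(600,30,330,62),(570,-80,330,32),(520,-210,330,2),(450,-340,330,-10.8)])"
```

```text
[ -55.1   -4.  -118.1] [ 0.3  0.2 18.8] rows 3.1
[-111.2   25.2    0. ] [ 0.  0. 30.] rows 4.2
[-111.3   83.8    0. ] [ 0.  0. 30.] rows 4.2
[-74.5 127.5   0. ] [ 0.   0.  12.8] rows 3.5
```

>>> step_arm(plan="8 0 0 -40 0 0 0;8 -20 -2 -80 0 0 7;8 -55 -4 -118 0 0 14;8 -55 -4 -118 0 0 18.8;8 -55 -4 -118 0 0 18.8")

```text
clock: 3.6
eef_pos: [0.6009, 0.0281, 0.3334]
ee_rot: [[0.474, 0.88, 0.01], [0.88, -0.474, -0.006], [-0.001, 0.011, -1.0]]
wrist_force: [-0.0, -0.0, 0.4]
opening: 0.0121
```

>>> step_arm(plan="8 -22 5 0 0 0 6;8 -44 10 0 0 0 12;8 -67 15 0 0 0 18;8 -89 20 0 0 0 24;8 -111 25 0 0 0 30")

```text
clock: 4.02
eef_pos: [0.5695, -0.0814, 0.3313]
ee_rot: [[0.852, 0.524, 0.006], [0.524, -0.852, -0.004], [0.003, 0.007, -1.0]]
wrist_force: [-0.3, -0.9, -1.2]
opening: 0.0122
```

>>> step_arm(plan="8 -22 17 0 0 0 6;8 -44 34 0 0 0 12;8 -67 50 0 0 0 18;8 -89 67 0 0 0 24;8 -111 84 0 0 0 30")

```text
clock: 4.43
eef_pos: [0.5181, -0.2112, 0.3291]
ee_rot: [[1.0, 0.027, 0.004], [0.027, -1.0, -0.002], [0.004, 0.002, -1.0]]
wrist_force: [0.2, -0.5, -0.5]
opening: 0.012
```

>>> step_arm(plan="8 -19 32 0 0 0 3;8 -37 64 0 0 0 6;8 -56 96 0 0 0 9;8 -74.5 127.5 0 0 0 12.8;8 -74.5 127.5 0 0 0 12.8")

```text
clock: 4.85
eef_pos: [0.4445, -0.3447, 0.3271]
ee_rot: [[0.98, -0.2, 0.001], [-0.2, -0.98, -0.002], [0.002, 0.002, -1.0]]
wrist_force: [-0.1, 0.0, -0.2]
opening: 0.0117
```

```bash
python3 -c "
from h import *
snap('wrist','w5.png')
go(515,-348,330,-10.8)"
```

```text
shift [69.2 -8.3 -3. ] rot [-0.02 -0.09 -0.59] rows 1.7 | t 4.9 p [ 445.6 -342.5  326.9] yaw -11.4 open 11.9 F [ 0.1 -0.1 -0.6] j [-0.87 -0.67]
```

View pics/w5.png

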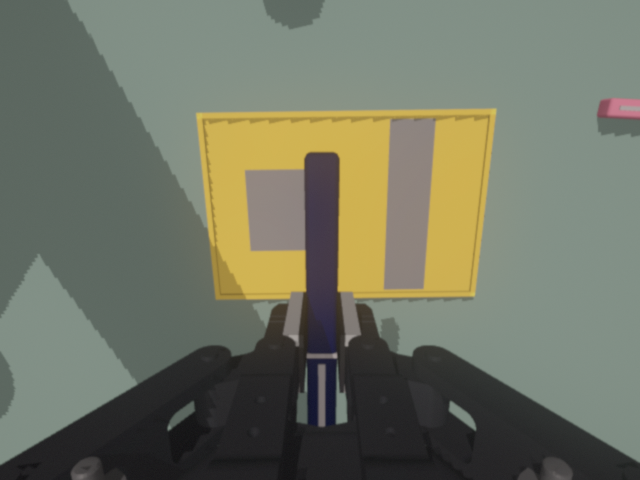

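Wrist view: strip corners (391,119), (435,120), (425,290), (384,288); tray corners (197,114), (495,109), (475,298), (217,300); held pen ends (322,152) and (321,426).

```bash
python3 -c "
from h import *
c=dict(np.load('cal_wrist.npz'))
q=lambda u,v,z:p2w(c,u,v,z)[:2]*1000
k=[q(*p,.004) for p in ((391,119),(435,120),(425,290),(384,288))]
ang=lambda d:np.degrees(np.arctan2(d[1],d[0]))
print('strip',np.mean(k,0),ang(k[0]+k[1]-k[2]-k[3]),np.linalg.norm(k[0]-k[3]),np.linalg.norm(k[0]-k[1]))
t=[q(*p,.007) for p in ((197,114),(495,109),(475,298),(217,300))]
ax=ang(t[1]+t[2]-t[0]-t[3]);cc=np.mean(t,0)
u=np.array([np.cos(np.radians(ax)),np.sin(np.radians(ax))])
print('tray',cc,ax,'->strip',cc+50*u,'sq',cc-45*u,np.linalg.norm(t[0]-t[1]),np.linalg.norm(t[1]-t[2]))
a,b=q(322,152,.159),q(321,426,.159);print('pen',a,b,(a+b)/2,np.linalg.norm(a-b),ang(a-b))
"
```

```text
strip [ 515.08639223 -346.21723301] 79.4839080118045 136.0004651763655 32.71100482383677
tray [ 465.92487884 -337.33962341] -10.913000287991641 ->strip [ 515.02066794 -346.80553553] sq [ 421.73866864 -328.8203025 ] 217.4272585747936 150.7875939323549
pen [ 457.98424536 -279.90156476] [ 433.60469003 -396.81333158] [ 445.79446769 -338.35744817] 119.42664668706522 78.2209380652479
```

>>> step_arm(plan="8 35 -5 0 0 0 -0.6;8 69 -10 20 0 0 -0.6;8 69 -10 60 0 0 -0.6;8 69 -10 100 0 0 -0.6;8 69 -10 122 0 0 -0.6")

```text
clock: 5.32
eef_pos: [0.515, -0.3426, 0.1986]
ee_rot: [[0.983, -0.182, -0.004], [-0.182, -0.983, 0.006], [-0.005, -0.006, -1.0]]
wrist_force: [-0.6, 1.2, -0.4]
opening: 0.0117
```

```bash
python3 -c "
from h import *
go(515,-346.5,186,-10.8);manip.capture('side');go(515,-346.5,186,-10.8)"
```

```text
shift [ 0.8  3.9 12.6] rot [-0.32  0.29  0.3 ] rows 0.3 | t 5.32 p [ 515.  -342.6  198.6] yaw -10.5 open 11.7 F [-0.6  1.2 -0.4] j [-0.78 -0.6 ]
shift [2.5 4.7 8.9] rot [-0.51  0.58  0.27] rows 0.2 | t 5.37 p [ 513.5 -341.5  195. ] yaw -10.5 open 11.7 F [-3.2  2.8 -2.4] j [-0.78 -0.6 ]
```

>>> step_arm(plan="8 2.5 4.7 2 -0.5 0.6 0.3;8 2.5 4.7 3 -0.5 0.6 0.3;8 2.5 4.7 4 -0.5 0.6 0.3;8 2.5 4.7 4 -0.5 0.6 0.3;8 2.5 4.7 4 -0.5 0.6 0.3")

```text
clock: 5.78
eef_pos: [0.5157, -0.3471, 0.1929]
ee_rot: [[0.982, -0.188, 0.003], [-0.188, -0.982, -0.002], [0.003, 0.002, -1.0]]
wrist_force: [-0.1, -1.2, 0.7]
opening: 0.0121
```

```bash
python3 -c "
from h import *
go(515,-346.5,185,-10.8);snap('side','s3.png',(330,130,480,250),5)"
```

```text
shift [-0.9 -0.5  7.9] rot [ 0.09 -0.18 -0.01] rows 0.2 | t 5.78 p [ 515.7 -347.1  192.9] yaw -10.8 open 12.1 F [-0.1 -1.2  0.7] j [-0.78 -0.59]
```

View pics/s3.png

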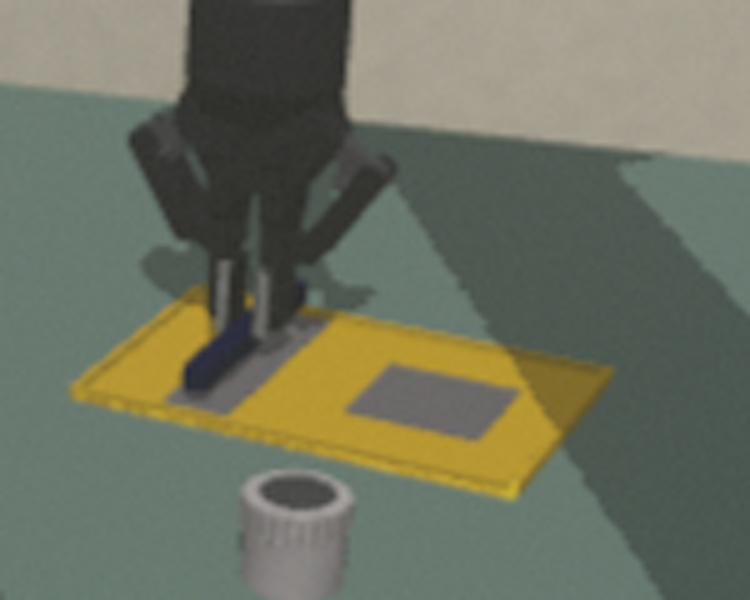

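The pen hangs just above the strip and is aligned with it. Lowering it gently.

>>> step_arm(plan="8 -0.9 -0.4 2 0 0 0;8 -0.9 -0.4 3.5 0 0 0;8 -0.9 -0.4 5 0 0 0;8 -0.9 -0.4 6 0 0 0;8 -0.9 -0.4 6.5 0 0 0")

```text
clock: 6.25
eef_pos: [0.5147, -0.3465, 0.1861]
ee_rot: [[0.982, -0.188, 0.002], [-0.188, -0.982, -0.002], [0.003, 0.001, -1.0]]
wrist_force: [0.5, 0.5, -0.1]
opening: 0.0118
```

>>> step_arm(plan="8 0 0 0.5 0 0 0;8 0 0 0.5 0 0 0;8 0 0 1 0 0 0;8 0 0 1 0 0 0")

```text
clock: 6.58
eef_pos: [0.5147, -0.3465, 0.185]
ee_rot: [[0.982, -0.188, 0.002], [-0.188, -0.982, -0.002], [0.003, 0.001, -1.0]]
wrist_force: [-0.6, -0.2, 0.7]
opening: 0.0118
```

>>> step_arm(plan="8 0 0 0.5 0 0 0;8 0 0 1 0 0 0;8 0 0 1 0 0 0;8 0 0 1 0 0 0")

```text
clock: 6.92
eef_pos: [0.5148, -0.3466, 0.1844]
ee_rot: [[0.982, -0.188, 0.002], [-0.188, -0.982, -0.002], [0.003, 0.001, -1.0]]
wrist_force: [-0.5, 1.1, 5.3]
opening: 0.012
```

>>> step_arm(plan="8 0 0 0.5 0 0 0;8 0 0 0.8 0 0 0;8 0 0 0.8 0 0 0;8 0 0 0.8 0 0 0")

```text
clock: 7.25
eef_pos: [0.5148, -0.3466, 0.1844]
ee_rot: [[0.982, -0.188, 0.002], [-0.188, -0.982, -0.002], [0.003, 0.001, -1.0]]
wrist_force: [-3.4, 2.8, 7.9]
opening: 0.0115
```

>>> step_arm(plan="26 0 0 0 0 0 0;26 0 0 0 0 0 0;26 0 0 -1 0 0 0;26 0 0 -10 0 0 0;26 0 0 -30 0 0 0")

```text
clock: 7.67
eef_pos: [0.5137, -0.3456, 0.2121]
ee_rot: [[0.982, -0.188, -0.002], [-0.188, -0.982, 0.002], [-0.002, -0.002, -1.0]]
wrist_force: [-0.1, -0.3, 0.5]
opening: 0.0258
```

>>> step_arm(plan="40 0 0 -40 0 0 0;40 0 0 -80 0 0 0;40 0 0 -110 0 0 0;40 0 0 -110 0 0 0")

```text
clock: 8.0
eef_pos: [0.5157, -0.3474, 0.331]
ee_rot: [[0.982, -0.188, 0.008], [-0.188, -0.982, -0.007], [0.009, 0.006, -1.0]]
wrist_force: [0.6, -1.0, 0.7]
opening: 0.0402
```

```bash
python3 -c "
from h import *
go(449,3,300,107);chain([(490,-200,320,30),(455,-60,320,65),(449,3,300,107)])
c=snap('wrist');f=c['frame']
hsv=cv2.cvtColor(f,cv2.COLOR_RGB2HSV);H,S,V=[hsv[...,i].astype(int) for i in range(3)]
cv2.imwrite('pics/w6.png',f[:,:,::-1])
m=((H>108)&(H<130)&(S>120)&(V>30)).astype(np.uint8)
cn=max(cv2.findContours(m,0,1)[0],key=cv2.contourArea)[:,0,:]
P=np.array([p2w(c,u,v,.017)[:2] for u,v in cn],np.float32)*1000
print(cv2.minAreaRect(P))
"
```

```text
shift [-131.5 -331.9   27.9] rot [ 1.000e-02 -6.500e-01  6.219e+01] rows 8.7 | t 8.0 p [ 515.7 -347.4  331. ] yaw -10.8 open 40.2 F [ 0.6 -1.   0.7] j [-0.78 -0.59]
[ -53.  -140.1    9.7] [  0.5  -0.4 -40.8] rows 5.7
[  39.7 -138.7    0. ] [  0.   0. -35.] rows 4.9
[ 54.6 -32.1  20. ] [  0.   0. -42.] rows 5.9Traceback (most recent call last):
  File "<string>", line 8, in <module>
    cn=max(cv2.findContours(m,0,1)[0],key=cv2.contourArea)[:,0,:]
       ~~~^^^^^^^^^^^^^^^^^^^^^^^^^^^^^^^^^^^^^^^^^^^^^^^^
ValueError: max() iterable argument is empty
```

View pics/w6.png

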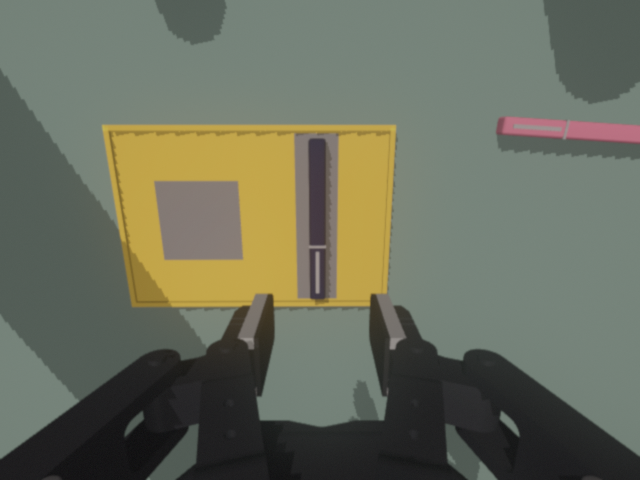

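The pen lies centred on the strip (pen columns 308–326, strip 295–338; rows 138–298 against 135–298). The square's corners are (155,181), (239,181), (243,259), (167,260). Next, the eraser.

```bash
python3 -c "
from h import *
c=dict(np.load('cal_wrist.npz'))
k=[p2w(c,*p,.004)[:2]*1000 for p in ((155,181),(239,181),(243,259),(167,260))];print('sq',np.mean(k,0))
chain([(490,-200,320,-30),(450,-60,320,-60),(449,3,300,-73.4)])
"
```

```text
sq [ 422.92281393 -328.37076383]
[ -52.2 -139.6    6.8] [ 0.1 -0.4 19.2] rows 3.6
[-104.6 -101.2    0. ] [ 0.  0. 30.] rows 4.2
[-55.1 -30.6  20. ] [ 0.   0.  13.4] rows 1.9
```

>>> step_arm(plan="45 -13 -35 2 0 0 5;45 -26 -70 4 0 0 10;45 -39 -105 6 0 0 15;45 -52 -140 7 0 0 19")

```text
clock: 8.38
eef_pos: [0.4892, -0.198, 0.3185]
ee_rot: [[0.865, -0.502, 0.003], [-0.502, -0.865, -0.003], [0.004, 0.001, -1.0]]
wrist_force: [0.9, 1.2, 0.5]
opening: 0.0451
```

>>> step_arm(plan="45 -21 -20 0 0 0 6;45 -42 -40 0 0 0 12;45 -63 -60 0 0 0 18;45 -84 -80 0 0 0 24;45 -105 -101 0 0 0 30")

```text
clock: 8.8
eef_pos: [0.4479, -0.0566, 0.3171]
ee_rot: [[0.493, -0.87, 0.002], [-0.87, -0.493, -0.003], [0.003, -0.0, -1.0]]
wrist_force: [1.0, 0.1, -0.6]
opening: 0.0449
```

>>> step_arm(plan="45 -27 -15 10 0 0 6;45 -55 -30.5 20 0 0 13.4;45 -55 -30.5 20 0 0 13.4;45 -55 -30.5 20 0 0 13.4")

```text
clock: 9.13
eef_pos: [0.4464, 0.0078, 0.2956]
ee_rot: [[0.282, -0.959, -0.001], [-0.959, -0.282, -0.002], [0.001, 0.002, -1.0]]
wrist_force: [1.0, -0.5, 0.1]
opening: 0.045
```

```bash
python3 -c "
from h import *
go(449,3,300,-73.4)
snap('wrist','w7.png')"
```

```text
shift [ 5.4 -1.1 -4.3] rot [ 0.1  -0.08 -0.21] rows 0.2 | t 9.13 p [446.4   7.8 295.6] yaw -73.6 open 45.0 F [ 1.  -0.5  0.1] j [-0.25  1.04]
```

View pics/w7.png

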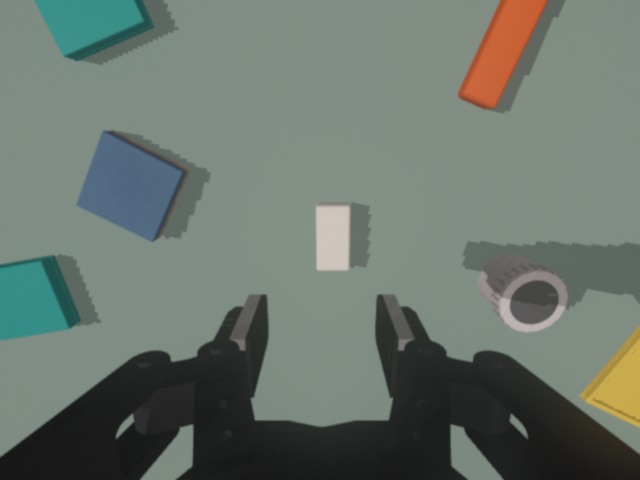

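Wrist view: eraser top (316,205), (350,205), (350,270), (317,270); tile top (107,131), (184,171), (153,240), (78,205); tin top centre (532,300). That makes 11 pictures viewed.

```bash
python3 -c "
from h import *
c=dict(np.load('cal_wrist.npz'))
ang=lambda d:np.degrees(np.arctan2(d[1],d[0]))
q=lambda u,v,z:p2w(c,u,v,z)[:2]*1000
k=[q(*p,.015) for p in ((316,205),(350,205),(350,270),(317,270))];m=np.mean(k,0);print('er',m,ang(k[0]+k[1]-k[2]-k[3]))
t=[q(*p,.014) for p in ((107,131),(184,171),(153,240),(78,205))];print('tile',np.mean(t,0),ang(t[1]+t[2]-t[0]-t[3]),ang(t[0]+t[1]-t[2]-t[3]))
print('tin',q(532,300,.04))
go(m[0],m[1],176,ang(k[0]+k[1]-k[2]-k[3])-90)
"
```

```text
er [4.49924409e+02 2.71861184e-01] 17.296457449619343
tile [445.1421631  140.47574892] -101.66662263152888 -13.28366504052478
tin [ 452.95308472 -134.66254674]
shift [  6.7  -1.1 120.3] rot [ 0.03 -0.14 -0.91] rows 2.9 | t 9.18 p [447.    6.7 296.3] yaw -73.6 open 44.7 F [ 0.4 -0.2  0.3] j [-0.25  1.04]
```

>>> step_arm(plan="38 6.7 -1 35 0 0 -0.7;38 6.7 -1 70 0 0 -0.7;38 6.7 -1 95 0 0 -0.7;38 6.7 -1 105 0 0 -0.7;38 6.7 -1 108 0 0 -0.7")

```text
clock: 9.6
eef_pos: [0.4491, -0.0006, 0.1866]
ee_rot: [[0.293, -0.956, -0.004], [-0.956, -0.293, -0.002], [0.0, 0.004, -1.0]]
wrist_force: [-1.2, -0.5, -0.0]
opening: 0.038
```

```bash
python3 -c "
from h import *
go(450,0.3,181,-73);manip.capture('side');go(450,.3,181,-73)"
```

```text
shift [-0.6 -1.1  5.6] rot [ 0.23 -0.03  0.06] rows 0.1 | t 9.6 p [449.1  -0.6 186.6] yaw -72.9 open 38.0 F [-1.2 -0.5 -0. ] j [-0.27  1.01]
shift [-0.7 -0.6  6.5] rot [ 0.14 -0.08  0.06] rows 0.2 | t 9.65 p [449.7  -0.5 187.5] yaw -72.9 open 38.2 F [-0.  -1.2  0.2] j [-0.27  1.01]
```

>>> step_arm(plan="38 -0.7 -0.5 3 0 0 0;38 -0.7 -0.5 6 0 0 0;38 -0.7 -0.5 6.5 0 0 0;38 -0.7 -0.5 6.5 0 0 0")

```text
clock: 9.98
eef_pos: [0.4504, 0.0002, 0.1817]
ee_rot: [[0.294, -0.956, -0.0], [-0.956, -0.294, -0.002], [0.002, 0.001, -1.0]]
wrist_force: [-1.0, -0.3, -0.6]
opening: 0.0379
```

>>> step_arm(plan="15 0 0 0 0 0 0;15 0 0 0 0 0 0;15 0 0 0 0 0 0;15 0 0 0 0 0 0;15 0 0 0 0 0 0")

```text
clock: 10.4
eef_pos: [0.4509, 0.0001, 0.1826]
ee_rot: [[0.294, -0.956, 0.001], [-0.956, -0.294, -0.003], [0.003, -0.0, -1.0]]
wrist_force: [-1.1, 0.3, 6.7]
opening: 0.0229
```

>>> step_arm(plan="15 0 0 -5 0 0 0;15 0 0 -20 0 0 0;15 0 0 -50 0 0 0;15 0 0 -90 0 0 0;15 0 0 -110 0 0 0")

```text
clock: 10.82
eef_pos: [0.4516, 0.0004, 0.2965]
ee_rot: [[0.294, -0.956, 0.005], [-0.956, -0.294, -0.004], [0.005, -0.004, -1.0]]
wrist_force: [1.4, 0.2, 0.5]
opening: 0.0231
```

```bash
python3 -c "
from h import *
go(423,-328,300,-10.8);chain([(450,-80,300,-55),(445,-230,300,-25),(423,-328.5,260,-10.8)])"
```

```text
shift [305.5 123.9  -2.4] rot [-2.000e-02 -3.800e-01 -6.209e+01] rows 8.7 | t 10.82 p [4.516e+02 4.000e-01 2.965e+02] yaw -72.9 open 23.1 F [1.4 0.2 0.5] j [-0.26  1.01]
[76.4 25.1 -3.2] [ -0.2  -0.3 -17.9] rows 2.5
[120.   90.1   0. ] [  0.   0. -30.] rows 4.2
[21.7 98.6 40. ] [  0.    0.  -14.2] rows 2.6
```

>>> step_arm(plan="15 25 8 -3 0 0 -6;15 50 16 -3 0 0 -12;15 76 25 -3 0 0 -18;15 76 25 -3 0 0 -18")

```text
clock: 11.15
eef_pos: [0.4503, -0.0829, 0.301]
ee_rot: [[0.578, -0.816, 0.007], [-0.816, -0.578, -0.007], [0.01, -0.002, -1.0]]
wrist_force: [-0.2, -0.3, -0.3]
opening: 0.0227
```

>>> step_arm(plan="15 24 18 0 0 0 -6;15 48 36 0 0 0 -12;15 72 54 0 0 0 -18;15 96 72 0 0 0 -24;15 120 90 0 0 0 -30")

```text
clock: 11.57
eef_pos: [0.4461, -0.2337, 0.3022]
ee_rot: [[0.91, -0.414, 0.007], [-0.414, -0.91, -0.007], [0.009, 0.003, -1.0]]
wrist_force: [1.4, -0.8, -0.3]
opening: 0.0227
```

>>> step_arm(plan="15 7 33 10 0 0 -5;15 14 66 20 0 0 -10;15 21.7 98.6 40 0 0 -14.2;15 21.7 98.6 40 0 0 -14.2;15 21.7 98.6 40 0 0 -14.2")

```text
clock: 11.98
eef_pos: [0.4245, -0.3336, 0.2614]
ee_rot: [[0.983, -0.182, 0.006], [-0.182, -0.983, -0.004], [0.006, 0.003, -1.0]]
wrist_force: [0.2, 0.2, -0.6]
opening: 0.0229
```

```bash
python3 -c "
from h import *
go(422.3,-328.6,195,-10.8)"
```

```text
shift [-3.5 -4.7 66.3] rot [ 0.17 -0.36  0.33] rows 1.6 | t 11.98 p [ 424.5 -333.6  261.4] yaw -10.5 open 22.9 F [ 0.2  0.2 -0.6] j [-0.89 -0.7 ]
```

>>> step_arm(plan="15 -3.5 -4.7 35 0.2 -0.4 0.3;15 -3.5 -4.7 60 0.2 -0.4 0.3;15 -3.5 -4.7 66 0.2 -0.4 0.3;15 -3.5 -4.7 66 0.2 -0.4 0.3;15 -3.5 -4.7 66 0.2 -0.4 0.3")

```text
clock: 12.4
eef_pos: [0.423, -0.3282, 0.1964]
ee_rot: [[0.982, -0.186, -0.0], [-0.186, -0.982, 0.0], [-0.0, -0.0, -1.0]]
wrist_force: [-0.0, -0.1, 0.1]
opening: 0.023
```

```bash
python3 -c "
from h import *
go(422.3,-328.6,187.5,-10.8)"
```

```text
shift [-0.6  0.5  8.9] rot [-0.01  0.    0.06] rows 0.2 | t 12.4 p [ 423.  -328.2  196.4] yaw -10.7 open 23.0 F [-0.  -0.1  0.1] j [-0.88 -0.69]
```

Contact is expected at about 186.5.

>>> step_arm(plan="15 -0.6 0.5 3 0 0 0;15 -0.6 0.5 5.5 0 0 0;15 -0.6 0.5 7 0 0 0;15 -0.6 0.5 8 0 0 0;15 -0.6 0.5 8.5 0 0 0")

```text
clock: 12.82
eef_pos: [0.4224, -0.3287, 0.1882]
ee_rot: [[0.982, -0.186, 0.0], [-0.186, -0.982, -0.0], [0.0, 0.0, -1.0]]
wrist_force: [0.4, -0.7, -0.8]
opening: 0.0231
```

>>> step_arm(plan="15 0 0 0.5 0 0 0;15 0 0 1 0 0 0;15 0 0 1.3 0 0 0;15 0 0 1.6 0 0 0;15 0 0 1.6 0 0 0")

```text
clock: 13.23
eef_pos: [0.4224, -0.3287, 0.1867]
ee_rot: [[0.982, -0.186, 0.0], [-0.186, -0.982, -0.0], [0.0, 0.0, -1.0]]
wrist_force: [-0.6, 0.1, 1.4]
opening: 0.0227
```

>>> step_arm(plan="15 0 0 0.5 0 0 0;15 0 0 0.8 0 0 0;15 0 0 0.8 0 0 0;15 0 0 0.8 0 0 0")

```text
clock: 13.57
eef_pos: [0.4225, -0.3287, 0.1866]
ee_rot: [[0.982, -0.186, 0.0], [-0.186, -0.982, -0.0], [0.0, 0.0, -1.0]]
wrist_force: [-2.8, 2.2, 8.8]
opening: 0.0229
```

>>> step_arm(plan="36 0 0 0 0 0 0;36 0 0 0 0 0 0;36 0 0 -1 0 0 0;36 0 0 -12 0 0 0;36 0 0 -35 0 0 0")

```text
clock: 13.98
eef_pos: [0.4214, -0.3276, 0.2198]
ee_rot: [[0.982, -0.187, -0.004], [-0.186, -0.982, 0.004], [-0.004, -0.004, -1.0]]
wrist_force: [0.1, -0.6, -0.1]
opening: 0.0361
```

>>> step_arm(plan="45 0 0 -40 0 0 0;45 0 0 -80 0 0 0;45 0 0 -110 0 0 0;45 0 0 -110 0 0 0")

```text
clock: 14.32
eef_pos: [0.4235, -0.3298, 0.338]
ee_rot: [[0.983, -0.186, 0.005], [-0.186, -0.983, -0.006], [0.006, 0.005, -1.0]]
wrist_force: [0.5, -1.1, 0.6]
opening: 0.0447
```

```bash
python3 -c "
from h import *
snap('wrist','w8.png')
chain([(480,-220,330,20),(540,-120,330,50),(615,-62.8,300,84.4)])"
```

```text
[  35.8 -117.9    4.6] [  0.2  -0.1 -30.7] rows 4.3
[ 90.6 -73.4   0. ] [  0.   0. -30.] rows 4.2
[92.  20.7 30. ] [  0.    0.  -34.4] rows 4.8
```

View pics/w8.png

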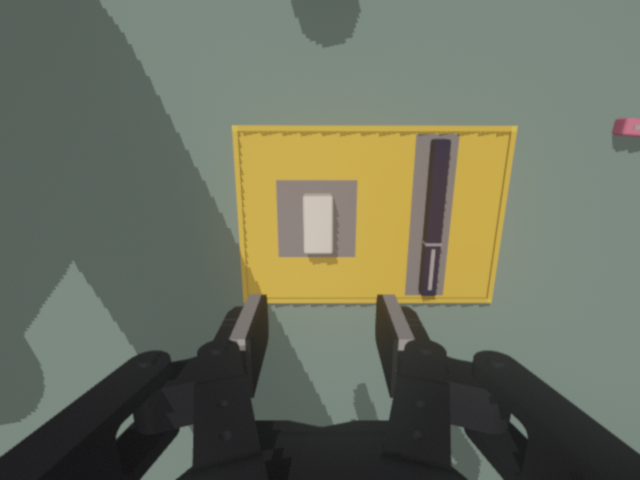

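Eraser top spans (303,194)–(333,253) on the square (277,180)–(357,257). I'll check the centring numerically.

```bash
python3 -c "
from h import *
c=dict(np.load('cal_wrist.npz'))
q=lambda u,v,z:p2w(c,u,v,z)[:2]*1000
print('er',np.mean([q(*p,.019) for p in ((303,195),(332,194),(333,252),(305,253))],0),'sq',np.mean([q(*p,.004) for p in ((276,180),(358,180),(356,257),(279,258))],0))
print('pen',np.mean([q(*p,.017) for p in ((440,139),(428,295))],0),'strip',np.mean([q(*p,.004) for p in ((418,135),(459,135),(444,296),(406,294))],0))
go(615,-63,300,84.4)"
```

```text
er [ 422.78890997 -328.47207296] sq [ 421.90862476 -328.49018294]
pen [ 513.45453757 -344.46731177] strip [ 515.16345998 -346.53062014]
shift [ 139.1 -297.4   34.5] rot [-1.000e-02 -2.100e-01  8.487e+01] rows 11.9 | t 14.37 p [ 422.9 -329.2  334.7] yaw -10.7 open 44.9 F [ 0.5  0.9 -0.4] j [-0.88 -0.7 ]
```

>>> step_arm(plan="45 7 -24 1 0 0 -6;45 14 -48 2 0 0 -12;45 21 -72 3 0 0 -18;45 28 -95 4 0 0 -24;45 36 -118 4.5 0 0 -30.7")

```text
clock: 14.78
eef_pos: [0.48, -0.2185, 0.3289]
ee_rot: [[0.938, 0.346, 0.0], [0.346, -0.938, -0.001], [-0.0, 0.001, -1.0]]
wrist_force: [0.7, -0.3, -0.4]
opening: 0.0451
```

>>> step_arm(plan="45 18 -15 0 0 0 -6;45 36 -30 0 0 0 -12;45 54 -45 0 0 0 -18;45 72 -59 0 0 0 -24;45 90.5 -73.5 0 0 0 -30")

```text
clock: 15.2
eef_pos: [0.5394, -0.117, 0.3275]
ee_rot: [[0.636, 0.772, -0.002], [0.772, -0.636, -0.0], [-0.001, -0.001, -1.0]]
wrist_force: [0.9, 0.4, 0.6]
opening: 0.0449
```

>>> step_arm(plan="45 18 4 0 0 0 -7;45 36 8 0 0 0 -14;45 54 12 10 0 0 -21;45 73 16 20 0 0 -28;45 92 20.5 30 0 0 -34.4")

```text
clock: 15.62
eef_pos: [0.6137, -0.0581, 0.2958]
ee_rot: [[0.082, 0.997, -0.004], [0.997, -0.082, 0.0], [0.0, -0.004, -1.0]]
wrist_force: [-1.5, 0.1, 0.4]
opening: 0.0449
```

>>> step_arm(plan="45 0 0 0 0 0 0;45 0 0 0 0 0 0")

```text
clock: 15.78
eef_pos: [0.6131, -0.0572, 0.2935]
ee_rot: [[0.082, 0.997, -0.008], [0.997, -0.082, 0.002], [0.001, -0.008, -1.0]]
wrist_force: [-0.4, -0.1, 0.7]
opening: 0.0448
```

```bash
python3 -c "
from h import *
c=snap('wrist','w9.png');f=c['frame']
hsv=cv2.cvtColor(f,cv2.COLOR_RGB2HSV);H,S,V=[hsv[...,i].astype(int) for i in range(3)]
m=((H<14)&(S>190)&(V>120)).astype(np.uint8);m[:, :200]=0;m[:,440:]=0
cn=max(cv2.findContours(m,0,1)[0],key=cv2.contourArea);print(cv2.boundingRect(cn))
P=np.array([p2w(c,u,v,.015)[:2] for u,v in cn[:,0,:]],np.float32)*1000;print(cv2.minAreaRect(P))
go(614.7,-62.8,300,84.4)"
```

```text
Traceback (most recent call last):
ValueError: max() iterable argument is empty
```

View pics/w9.png

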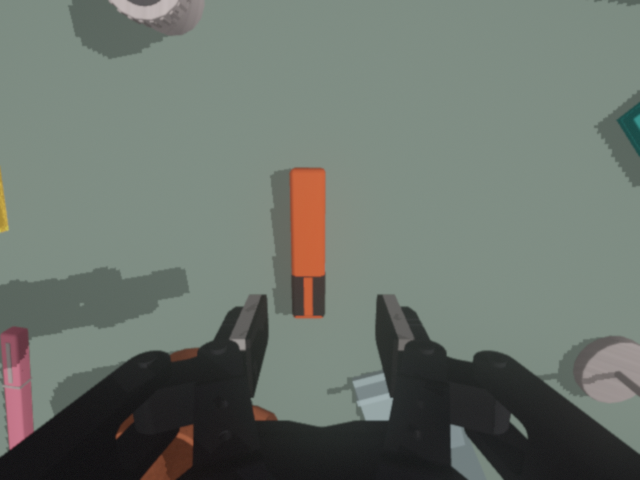

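Wrist view: highlighter corners (290,168), (325,168), (325,317), (292,318), which lies nearly parallel to the fingers. That makes 13 pictures viewed.

```bash
python3 -c "
from h import *
c=dict(np.load('cal_wrist.npz'))
ang=lambda d:np.degrees(np.arctan2(d[1],d[0]))
k=[p2w(c,*p,.015)[:2]*1000 for p in ((290,168),(325,168),(325,317),(292,318))];m=np.mean(k,0);a=ang(k[2]+k[3]-k[0]-k[1]);print(m,a)
go(m[0],m[1],182,a+90)"
```

```text
[613.8661191  -66.05692185] -4.95164454995339
shift [ -8.2   2.3 112.4] rot [-0.41 -0.03  0.17] rows 2.7 | t 15.83 p [613.  -57.8 294.4] yaw 85.2 open 45.2 F [-0.5  0.1 -0.3] j [-0.29 -1.77]
```

>>> step_arm(plan="42 -7.3 2 35 -0.4 0 0.4;42 -7.3 2 70 -0.4 0 0.4;42 -7.3 2 90 -0.4 0 0.4;42 -7.3 2 100 -0.4 0 0.4;42 -7.3 2 100 -0.4 0 0.4")

```text
clock: 16.25
eef_pos: [0.6121, -0.0655, 0.192]
ee_rot: [[0.092, 0.996, -0.005], [0.996, -0.092, 0.002], [0.001, -0.005, -1.0]]
wrist_force: [0.1, 0.1, -0.1]
opening: 0.0424
```

```bash
python3 -c "
from h import *
go(614,-65,182,84.7)"
```

```text
shift [ 0.7  1.9 10. ] rot [-0.29 -0.08 -0.01] rows 0.2 | t 16.25 p [612.1 -65.5 192. ] yaw 84.7 open 42.4 F [ 0.1  0.1 -0.1] j [-0.3  -1.78]
```

>>> step_arm(plan="42 0.7 2 4 -0.3 0 0;42 0.7 2 8 -0.3 0 0;42 0.7 2 10 -0.3 0 0;42 0.7 2 10 -0.3 0 0;42 0.7 2 10 -0.3 0 0")

```text
clock: 16.67
eef_pos: [0.6145, -0.065, 0.1829]
ee_rot: [[0.092, 0.996, 0.002], [0.996, -0.092, 0.001], [0.001, 0.002, -1.0]]
wrist_force: [0.5, -0.5, -0.0]
opening: 0.0421
```

>>> step_arm(plan="15 0 0 0 0 0 0;15 0 0 0 0 0 0;15 0 0 0 0 0 0;15 0 0 0 0 0 0;15 0 0 0 0 0 0")

```text
clock: 17.08
eef_pos: [0.6149, -0.0651, 0.1838]
ee_rot: [[0.092, 0.996, 0.003], [0.996, -0.092, 0.0], [0.001, 0.003, -1.0]]
wrist_force: [0.3, 0.7, 6.1]
opening: 0.0227
```

>>> step_arm(plan="15 0 0 -5 0 0 0;15 0 0 -20 0 0 0;15 0 0 -50 0 0 0;15 0 0 -90 0 0 0;15 0 0 -125 0 0 0")

```text
clock: 17.5
eef_pos: [0.6141, -0.065, 0.31]
ee_rot: [[0.092, 0.996, 0.002], [0.996, -0.092, 0.001], [0.001, 0.001, -1.0]]
wrist_force: [1.7, -0.1, -0.6]
opening: 0.0226
```

```bash
python3 -c "
from h import *
go(457,340,330,6.3);chain([(590,30,320,58),(550,150,320,30),(500,270,320,10),(480,345,300,6.3)])"
```

```text
shift [ 388.8 -193.8  -19.9] rot [ 3.00e-02 -1.10e-01  7.84e+01] rows 11.0 | t 17.5 p [614.1 -65.  310. ] yaw 84.7 open 22.6 F [ 1.7 -0.1 -0.6] j [-0.3  -1.78]
[ 92.4 -32.8 -10. ] [ 0.1 -0.1 26.7] rows 3.7
[ 80.6 -97.5   0. ] [ 0.  0. 28.] rows 3.9
[  16.7 -128.9    0. ] [ 0.  0. 20.] rows 3.1
[ -6.7 -77.3  20. ] [0.  0.  3.7] rows 1.9
```

>>> step_arm(plan="15 23 -8 -3 0 0 6.7;15 46 -16 -6 0 0 13.4;15 69 -24 -10 0 0 20;15 92 -33 -10 0 0 26.7;15 92 -33 -10 0 0 26.7")

```text
clock: 17.92
eef_pos: [0.5884, 0.0333, 0.3202]
ee_rot: [[0.533, 0.846, 0.001], [0.846, -0.533, 0.003], [0.003, -0.001, -1.0]]
wrist_force: [-0.6, -0.1, -0.5]
opening: 0.0228
```

>>> step_arm(plan="15 20 -24 0 0 0 7;15 40 -48 0 0 0 14;15 60 -73 0 0 0 21;15 80.5 -97.5 0 0 0 28")

```text
clock: 18.25
eef_pos: [0.5481, 0.1541, 0.3204]
ee_rot: [[0.87, 0.492, 0.0], [0.492, -0.87, 0.002], [0.001, -0.002, -1.0]]
wrist_force: [0.4, 0.3, -0.2]
opening: 0.0228
```

>>> step_arm(plan="15 4 -32 0 0 0 5;15 8 -64 0 0 0 10;15 12 -96 0 0 0 15;15 16.5 -129 0 0 0 20")

```text
clock: 18.58
eef_pos: [0.4983, 0.2755, 0.3207]
ee_rot: [[0.987, 0.162, 0.0], [0.162, -0.987, 0.002], [0.0, -0.002, -1.0]]
wrist_force: [0.9, 0.8, -0.1]
opening: 0.0229
```

>>> step_arm(plan="15 6 -38 -5 0 0 2;15 18 -74 -10 0 0 3.7;15 18 -74 -10 0 0 3.7;15 18 -74 -10 0 0 3.7")

```text
clock: 18.92
eef_pos: [0.5039, 0.3529, 0.3309]
ee_rot: [[0.995, 0.102, 0.001], [0.102, -0.995, 0.002], [0.001, -0.002, -1.0]]
wrist_force: [0.3, -1.2, -1.0]
opening: 0.0225
```

```bash
python3 -c "
from h import *
c=snap('wrist','w10.png');f=c['frame']
cv2.imwrite('pics/w10h.png',f[:,:,::-1])
hsv=cv2.cvtColor(f,cv2.COLOR_RGB2HSV);H,S,V=[hsv[...,i].astype(int) for i in range(3)]
for n,X in (('strip',(457.5,340.5,4)),('sq',(552,351,4))):
    u,v=w2p(c,np.array(X)/1000).astype(int);print(n,u,v,hsv[v,u])
g=((S<40)&(V>50)).astype(np.uint8)
for cn in cv2.findContours(g,0,1)[0]:
    if cv2.contourArea(cn)>800:
        P=np.array([p2w(c,u,v,.004)[:2] for u,v in cn[:,0,:]],np.float32)*1000;print(cv2.boundingRect(cn),cv2.minAreaRect(P))
go(457.5,340.5,200,6.3)"
```

```text
strip 263 234 [  6  18 140]
sq 379 233 [  5  21 136]
(353, 193, 68, 78) ((557.1337890625, 352.55145263671875), (53.66047668457031, 65.41340637207031), 6.269291400909424)
(237, 148, 53, 200) ((460.5351867675781, 322.94598388671875), (36.08370590209961, 174.47116088867188), 6.421836853027344)
(0, 0, 640, 465) ((505.63836669921875, 310.9666748046875), (642.1006469726562, 407.00482177734375), 5.988631725311279)
shift [-47.3   6.6 130.5] rot [-0.08  0.02 -0.55] rows 3.3 | t 18.97 p [504.  351.6 330.5] yaw 5.7 open 22.7 F [-0.6 -0.  -0.9] j [0.42 0.32]
```

View pics/w10.png

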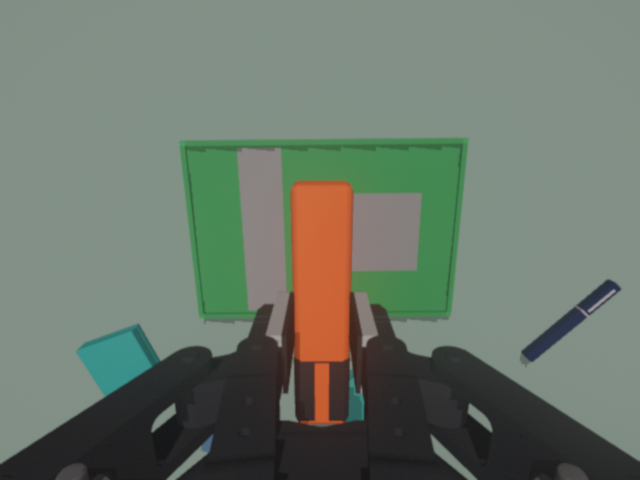

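Wrist view: strip (238,149), (281,149), (287,311), (247,311); square's far edge (421,193), (417,271); tray corners (181,142), (467,139), (451,319), (202,320); held highlighter's free end at row 181. That makes 14 pictures viewed.

```bash
python3 -c "
from h import *
c=dict(np.load('cal_wrist.npz'))
q=lambda u,v,z:p2w(c,u,v,z)[:2]*1000
ang=lambda d:np.degrees(np.arctan2(d[1],d[0]))
k=[q(*p,.004) for p in ((238,149),(281,149),(287,311),(247,311))]
print('strip',np.mean(k,0),ang(k[0]+k[1]-k[2]-k[3])-90)
t=[q(*p,.007) for p in ((181,142),(467,139),(451,319),(202,320))]
ax=ang(t[1]+t[2]-t[0]-t[3]);cc=np.mean(t,0);a=np.radians(ax);u=np.array([np.cos(a),np.sin(a)])
print('tray',cc,ax,'strip',cc+-50*u,'sq',cc+45*u)
e=(q(421,193,.004)+q(417,271,.004))/2; print('sq',e-33*u)
top=330.5-183.8+15
for z in (top,):
  e=q(321,182,z/1000); print('hl end',e,'rel',(e-[504,352.5]), 'along', (e-[504,352.5])@[-u[1],u[0]],'across',(e-[504,352.5])@u)
"
```

```text
strip [457.51363817 340.25237827] 5.800329775789038
tray [508.00204998 345.22909684] 6.208012281458111 strip [458.2952574  339.82217797] sq [552.7381633  350.09532382]
sq [551.51306369 351.26482851]
hl end [498.13796872 408.74159683] rel [-5.86203128 56.24159683] along 56.54569830529697 across 0.25421956405377094
```

>>> step_arm(plan="15 -24 3 20 0 0 -0.5;15 -47.3 7 60 0 0 -0.5;15 -47.3 7 100 0 0 -0.5;15 -47.3 7 128 0 0 -0.5;15 -47.3 7 128 0 0 -0.5")

```text
clock: 19.38
eef_pos: [0.4541, 0.3368, 0.1956]
ee_rot: [[0.994, 0.108, -0.013], [0.108, -0.994, -0.005], [-0.013, 0.003, -1.0]]
wrist_force: [-1.0, -1.3, -0.6]
opening: 0.0228
```

>>> step_arm(plan="15 0 0 0 0 0 0;15 0 0 0 0 0 0")

```text
clock: 19.55
eef_pos: [0.4544, 0.3358, 0.196]
ee_rot: [[0.994, 0.107, -0.014], [0.107, -0.994, -0.005], [-0.014, 0.004, -1.0]]
wrist_force: [1.1, 0.4, -0.2]
opening: 0.0228
```

```bash
python3 -c "
from h import *
go(457.7,340,188,6.2)"
```

```text
shift [ 3.8 -3.9  8. ] rot [ 0.22  0.82 -0.07] rows 0.2 | t 19.55 p [454.4 335.8 196. ] yaw 6.1 open 22.8 F [ 1.1  0.4 -0.2] j [0.43 0.32]
```

>>> step_arm(plan="15 3.8 -3.9 0 0.2 0.8 0;15 3.8 -3.9 1 0.2 0.8 0;15 3.8 -3.9 3 0.2 0.8 0;15 3.8 -3.9 4 0.2 0.8 0;15 3.8 -3.9 5 0.2 0.8 0")

```text
clock: 19.97
eef_pos: [0.4579, 0.3402, 0.1915]
ee_rot: [[0.994, 0.107, 0.001], [0.107, -0.994, -0.0], [0.001, 0.0, -1.0]]
wrist_force: [0.5, 0.4, 0.3]
opening: 0.0229
```

```bash
python3 -c "
from h import *
go(457.7,340,188,6.2)"
```

```text
shift [-0.2  0.2  3.5] rot [ 0.01 -0.04 -0.05] rows 0.1 | t 19.97 p [457.9 340.2 191.5] yaw 6.1 open 22.9 F [0.5 0.4 0.3] j [0.43 0.32]
```

>>> step_arm(plan="15 0 0 1 0 0 0;15 0 0 2 0 0 0;15 0 0 2.7 0 0 0;15 0 0 3.2 0 0 0;15 0 0 3.5 0 0 0")

```text
clock: 20.38
eef_pos: [0.4578, 0.3402, 0.1878]
ee_rot: [[0.994, 0.107, 0.0], [0.107, -0.994, -0.0], [0.0, 0.0, -1.0]]
wrist_force: [0.2, -0.5, 0.8]
opening: 0.0226
```

>>> step_arm(plan="15 0 0 0.5 0 0 0;15 0 0 0.8 0 0 0;15 0 0 1.1 0 0 0;15 0 0 1.1 0 0 0")

```text
clock: 20.72
eef_pos: [0.4579, 0.3403, 0.1878]
ee_rot: [[0.994, 0.107, 0.0], [0.107, -0.994, -0.0], [0.0, 0.0, -1.0]]
wrist_force: [-4.2, -2.5, 9.2]
opening: 0.0228
```

>>> step_arm(plan="38 0 0 0 0 0 0;38 0 0 0 0 0 0;38 0 0 -1 0 0 0;38 0 0 -12 0 0 0;38 0 0 -40 0 0 0")

```text
clock: 21.13
eef_pos: [0.4561, 0.3394, 0.2248]
ee_rot: [[0.994, 0.107, -0.007], [0.107, -0.994, -0.004], [-0.007, 0.003, -1.0]]
wrist_force: [-0.5, 0.2, 0.3]
opening: 0.0383
```

>>> step_arm(plan="80 0 0 -40 0 0 0;80 0 0 -80 0 0 0;80 0 0 -110 0 0 0;80 0 0 -110 0 0 0")

```text
clock: 21.47
eef_pos: [0.459, 0.3409, 0.3434]
ee_rot: [[0.994, 0.107, 0.005], [0.107, -0.994, 0.002], [0.005, -0.001, -1.0]]
wrist_force: [1.3, 0.4, 0.7]
opening: 0.0799
```

```bash
python3 -c "
from h import *
c=snap('wrist','w11.png');f=c['frame']
hsv=cv2.cvtColor(f,cv2.COLOR_RGB2HSV);H,S,V=[hsv[...,i].astype(int) for i in range(3)]
m=(((H<14)|(H>170))&(S>150)&(V>90)).astype(np.uint8)
for cn in cv2.findContours(m,0,1)[0]:
    if cv2.contourArea(cn)>500:
        P=np.array([p2w(c,u,v,.019)[:2] for u,v in cn[:,0,:]],np.float32)*1000;print(cv2.boundingRect(cn),cv2.minAreaRect(P))
chain([(480,270,310,40),(445,155,310,77.7)])"
```

```text
(304, 158, 29, 130) ((457.5356140136719, 341.2148742675781), (22.224334716796875, 107.35865783691406), 5.476325035095215)
[14.1 72.4 30.1] [  0.   -0.1 -33.8] rows 4.7
[-100.7   65.6    0. ] [  0.    0.  -37.7] rows 5.3
```

The highlighter sits at (457.5, 341.2), angle 5.5°, which is on the strip's middle. Now the tile.

>>> step_arm(plan="80 3 14 6 0 0 -7;80 6 28 12 0 0 -14;80 9 43 18 0 0 -21;80 12 58 24 0 0 -28;80 14 72 30 0 0 -34")

```text
clock: 21.93
eef_pos: [0.4795, 0.2695, 0.3087]
ee_rot: [[0.76, 0.65, -0.001], [0.65, -0.76, -0.001], [-0.001, 0.0, -1.0]]
wrist_force: [-0.1, 0.3, -0.3]
opening: 0.0795
```

>>> step_arm(plan="80 -20 13 0 0 0 -7;80 -40 26 0 0 0 -14;80 -60 39 0 0 0 -21;80 -80 52 0 0 0 -28;80 -100.5 65.5 0 0 0 -35")

```text
clock: 22.35
eef_pos: [0.4445, 0.1534, 0.3076]
ee_rot: [[0.244, 0.97, -0.003], [0.97, -0.244, -0.001], [-0.001, -0.003, -1.0]]
wrist_force: [0.3, -0.4, 0.1]
opening: 0.0797
```

>>> step_arm(plan="80 -2 0 0 0 0 -2.7;80 -2 0 0 0 0 -2.7")

```text
clock: 22.52
eef_pos: [0.4431, 0.1502, 0.3065]
ee_rot: [[0.199, 0.98, -0.006], [0.98, -0.199, -0.001], [-0.002, -0.005, -1.0]]
wrist_force: [-1.0, 0.3, -0.2]
opening: 0.0798
```

```bash
python3 -c "
from h import *
c=snap('wrist','w12.png');f=c['frame']
hsv=cv2.cvtColor(f,cv2.COLOR_RGB2HSV);H,S,V=[hsv[...,i].astype(int) for i in range(3)]
u,v=w2p(c,(.445,.142,.014)).astype(int);print(u,v,hsv[v,u])
m=((H>102)&(H<125)&(S>80)&(V>60)).astype(np.uint8)
for cn in cv2.findContours(m,0,1)[0]:
    if cv2.contourArea(cn)>1000:
        P=np.array([p2w(c,u,v,.014)[:2] for u,v in cn[:,0,:]],np.float32)*1000;print(cv2.boundingRect(cn),cv2.minAreaRect(P))
go(445,141,185,77.7)"
```

```text
311 243 [105  93 126]
(275, 203, 76, 73) ((442.66015625, 143.16494750976562), (54.043312072753906, 54.76631164550781), 77.8074951171875)
shift [ -9.2   4.  121.8] rot [-0.25  0.09  0.7 ] rows 2.9 | t 22.57 p [443.5 150.9 306.8] yaw 78.4 open 79.7 F [-0.4  0.1 -0.1] j [ 0.07 -1.29]
```

>>> step_arm(plan="80 -8 2 40 -0.2 0 0.6;80 -8 2 80 -0.2 0 0.6;80 -8 2 105 -0.2 0 0.6;80 -8 2 115 -0.2 0 0.6;80 -8 2 115 -0.2 0 0.6")

```text
clock: 22.98
eef_pos: [0.4419, 0.143, 0.1893]
ee_rot: [[0.212, 0.977, -0.007], [0.977, -0.212, -0.002], [-0.003, -0.007, -1.0]]
wrist_force: [-0.7, -0.5, -0.2]
opening: 0.0797
```

```bash
python3 -c "
from h import *
go(443.8,142.6,177,77.8)"
```

```text
shift [ 0.   2.  12.2] rot [-0.39  0.18 -0.04] rows 0.3 | t 22.98 p [441.9 143.  189.3] yaw 77.8 open 79.7 F [-0.7 -0.5 -0.2] j [ 0.06 -1.3 ]
```

>>> step_arm(plan="80 0 2 4 -0.4 0.2 0;80 0 2 8 -0.4 0.2 0;80 0 2 11 -0.4 0.2 0;80 0 2 12 -0.4 0.2 0;80 0 2 12 -0.4 0.2 0")

```text
clock: 23.4
eef_pos: [0.4441, 0.1427, 0.1778]
ee_rot: [[0.212, 0.977, 0.001], [0.977, -0.212, 0.0], [0.001, 0.001, -1.0]]
wrist_force: [0.0, -0.1, 0.9]
opening: 0.0803
```

>>> step_arm(plan="45 0 0 0 0 0 0;45 0 0 0 0 0 0;45 0 0 0 0 0 0;45 0 0 0 0 0 0;45 0 0 0 0 0 0", newtons=40)

```text
clock: 23.82
eef_pos: [0.4445, 0.1427, 0.1788]
ee_rot: [[0.212, 0.977, 0.003], [0.977, -0.212, 0.0], [0.001, 0.002, -1.0]]
wrist_force: [-2.3, 0.1, 8.5]
opening: 0.0547
```

>>> step_arm(plan="45 0 0 -3 0 0 0;45 0 0 -10 0 0 0;45 0 0 -25 0 0 0;45 0 0 -50 0 0 0;45 0 0 -50 0 0 0")

```text
clock: 24.23
eef_pos: [0.4462, 0.1429, 0.2328]
ee_rot: [[0.212, 0.977, 0.009], [0.977, -0.212, 0.001], [0.003, 0.009, -1.0]]
wrist_force: [1.0, 1.2, -0.8]
opening: 0.0543
```

```bash
python3 -c "
from h import *
go(552,351,300,96.2);chain([(490,220,290,86),(552,351,260,96.2)])"
```

```text
shift [226.   59.9 -66. ] rot [  0.52  -0.07 -18.43] rows 5.8 | t 24.23 p [446.2 142.9 232.8] yaw 77.8 open 54.3 F [ 1.   1.2 -0.8] j [ 0.06 -1.3 ]
[ 84.8  26.9 -56.7] [ 0.5 -0.1 -8.2] rows 2.5
[135.   52.7  30. ] [  0.    0.  -10.2] rows 3.5
```

>>> step_arm(plan="45 20 6 -30 0 0 0;45 50 16 -57 0.5 0 -4;45 85 27 -57 0.5 0 -8.2;45 85 27 -57 0.5 0 -8.2")

```text
clock: 24.57
eef_pos: [0.4932, 0.2239, 0.2933]
ee_rot: [[0.065, 0.998, 0.009], [0.998, -0.065, 0.005], [0.006, 0.008, -1.0]]
wrist_force: [-1.0, -0.4, -0.6]
opening: 0.0547
```

>>> step_arm(plan="45 34 13 0 0 0 -3;45 68 26 0 0 0 -6;45 102 39 0 0 0 -9;45 135 53 10 0 0 -10.2;45 135 53 20 0 0 -10.2")

```text
clock: 24.98
eef_pos: [0.5566, 0.3598, 0.2745]
ee_rot: [[-0.116, 0.993, 0.012], [0.993, 0.116, 0.009], [0.007, 0.013, -1.0]]
wrist_force: [-1.2, -0.7, -0.5]
opening: 0.0544
```

>>> step_arm(plan="45 0 0 5 0 0 0;45 0 0 5 0 0 0")

```text
clock: 25.15
eef_pos: [0.5556, 0.3598, 0.2667]
ee_rot: [[-0.117, 0.993, 0.008], [0.993, 0.117, 0.007], [0.006, 0.009, -1.0]]
wrist_force: [0.1, 0.2, -0.9]
opening: 0.0542
```

```bash
python3 -c "
from h import *
go(552,351,195,96.2)
c=snap('wrist','w13.png');f=c['frame']
hsv=cv2.cvtColor(f,cv2.COLOR_RGB2HSV);H,S,V=[hsv[...,i].astype(int) for i in range(3)]
m=((H>102)&(H<130)&(S>70)&(V>30)).astype(np.uint8)
p=manip.read_state()['eef_pos']
for cn in cv2.findContours(m,0,1)[0]:
    if cv2.contourArea(cn)>1000:
        P=np.array([p2w(c,u,v,p[2]-.1788+.014)[:2] for u,v in cn[:,0,:]],np.float32)*1000;print(cv2.boundingRect(cn),cv2.minAreaRect(P))
m=((S<40)&(V>60)&(np.arange(640)[None]>0)).astype(np.uint8)
print(p)
"
```

```text
shift [-8.8 -5.2 71.6] rot [ 0.52 -0.35  0.51] rows 1.7 | t 25.15 p [555.6 359.8 266.7] yaw 96.7 open 54.2 F [ 0.1  0.2 -0.9] j [ 0.4  -1.29]
(250, 248, 143, 129) ((552.8041381835938, 360.9648742675781), (55.726097106933594, 54.48175811767578), 6.4362473487854)
[0.55584896 0.359283   0.26789832]
```

View pics/w13.png

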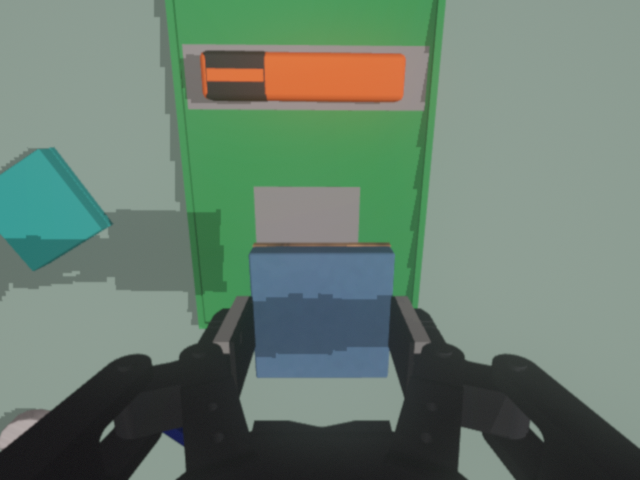

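The tile is held cork down and square in the fingers. The square's near edge runs (254,187)–(360,187) and the highlighter lies in its strip. That makes 15 pictures viewed; the rest I'll check numerically.

```bash
python3 -c "
from h import *
c=dict(np.load('cal_wrist.npz'))
q=lambda u,v,z:p2w(c,u,v,z)[:2]*1000
a,b=q(254,186.5,.004),q(360,186.5,.004);d=(b-a)/np.linalg.norm(b-a);print(a,b,np.linalg.norm(b-a),np.degrees(np.arctan2(*d[::-1])))
n=np.array([-d[1],d[0]]);n*=np.sign(n[0]);print('sq',(a+b)/2+33*n)
z=.2668-.1788+.014
k=[q(*p,z) for p in ((251,253),(393,253),(388,377),(256,377))];print(np.mean(k,0),[np.linalg.norm(k[i]-k[i-1]) for i in range(4)])
go(552,351,205,96.2)"
```

```text
[522.35167042 315.92030987] [514.80529211 380.91671541] 65.43302345559793 96.62264847017786
sq [551.35828066 352.22439644]
[554.61091351 361.29314176] [np.float64(54.644116735586415), np.float64(53.11425421172958), np.float64(54.77290393870076), np.float64(55.12962783346323)]
shift [-8.2 -5.4 62.8] rot [ 0.58 -0.35  0.47] rows 1.5 | t 25.2 p [555.8 359.3 267.9] yaw 96.7 open 54.4 F [-0.1 -0.3 -0.6] j [ 0.39 -1.29]
```

>>> step_arm(plan="45 -8 -4.3 30 0.5 -0.35 0.4;45 -8 -4.3 55 0.5 -0.35 0.4;45 -8 -4.3 70 0.5 -0.35 0.4;45 -8 -4.3 73 0.5 -0.35 0.4;45 -8 -4.3 73 0.5 -0.35 0.4")

```text
clock: 25.62
eef_pos: [0.5529, 0.3507, 0.1942]
ee_rot: [[-0.108, 0.994, -0.0], [0.994, 0.108, -0.0], [-0.0, -0.0, -1.0]]
wrist_force: [0.3, -0.4, -0.1]
opening: 0.0543
```

```bash
python3 -c "
from h import *
go(553,351.2,187,96.3)"
```

```text
shift [0.5 0.1 7.2] rot [-0.02  0.02 -0.07] rows 0.2 | t 25.62 p [552.9 350.7 194.2] yaw 96.2 open 54.3 F [ 0.3 -0.4 -0.1] j [ 0.38 -1.29]
```

>>> step_arm(plan="45 0.5 0 3 0 0 0;45 0.5 0 5 0 0 0;45 0.5 0 7 0 0 0;45 0.5 0 8.5 0 0 0;45 0.5 0 9 0 0 0")

```text
clock: 26.03
eef_pos: [0.553, 0.3513, 0.1856]
ee_rot: [[-0.109, 0.994, 0.0], [0.994, 0.109, -0.0], [-0.0, 0.0, -1.0]]
wrist_force: [0.5, -0.4, -1.2]
opening: 0.0544
```

```bash
python3 -c "
from h import *
go(553,351.2,182.8,96.3)
c=snap('wrist','w14.png');f=c['frame']
cols=(290,320,350)
for u in cols:
    print(u,[(v,tuple(int(x) for x in f[v,u])) for v in range(215,262,2)])
u0,v0=w2p(c,(.519,.347,.004));print('expected near edge px',u0,v0)
"
```

```text
shift [-0.1  0.   2.8] rot [ 0.01  0.01 -0.07] rows 0.1 | t 26.03 p [553.  351.3 185.6] yaw 96.2 open 54.4 F [ 0.5 -0.4 -1.2] j [ 0.39 -1.29]
290 [(215, (75, 155, 95)), (217, (76, 155, 95)), (219, (75, 155, 95)), (221, (75, 155, 96)), (223, (76, 155, 95)), (225, (76, 155, 96)), (227, (81, 154, 99)), (229, (137, 149, 135)), (231, (150, 147, 145)), (233, (150, 146, 144)), (235, (150, 147, 145)), (237, (151, 147, 146)), (239, (151, 147, 145)), (241, (127, 123, 121)), (243, (105, 92, 77)), (245, (115, 97, 79)), (247, (67, 82, 90)), (249, (61, 82, 93)), (251, (63, 85, 97)), (253, (81, 107, 127)), (255, (96, 125, 150)), (257, (99, 128, 154)), (259, (100, 129, 154)), (261, (98, 127, 153))]
320 [(215, (76, 155, 95)), (217, (75, 155, 94)), (219, (76, 155, 95)), (221, (76, 155, 94)), (223, (77, 156, 96)), (225, (75, 154, 94)), (227, (81, 152, 98)), (229, (137, 145, 134)), (231, (151, 147, 145)), (233, (150, 147, 145)), (235, (150, 147, 146)), (237, (151, 146, 146)), (239, (151, 147, 145)), (241, (146, 141, 139)), (243, (121, 104, 87)), (245, (126, 104, 85)), (247, (69, 84, 92)), (249, (60, 81, 91)), (251, (63, 84, 97)), (253, (82, 107, 128)), (255, (95, 124, 148)), (257, (97, 127, 152)), (259, (98, 127, 152)), (261, (98, 126, 152))]
350 [(215, (74, 156, 94)), (217, (75, 156, 95)), (219, (76, 156, 95)), (221, (75, 156, 95)), (223, (76, 156, 95)), (225, (76, 156, 96)), (227, (80, 154, 98)), (229, (137, 145, 134)), (231, (150, 147, 144)), (233, (151, 147, 145)), (235, (151, 147, 145)), (237, (150, 146, 145)), (239, (152, 147, 145)), (241, (147, 142, 138)), (243, (131, 109, 88)), (245, (165, 132, 103)), (247, (80, 88, 93)), (249, (59, 80, 91)), (251, (63, 85, 96)), (253, (81, 107, 128)), (255, (94, 124, 148)), (257, (97, 127, 152)), (259, (98, 127, 153)), (261, (98, 127, 153))]
expected near edge px 319.26070743991494 229.3829906359993
```

```bash
python3 -c "
from h import *
c=dict(np.load('cal_wrist.npz'));f=c['frame'].astype(int)
q=lambda u,v,z:p2w(c,u,v,z)[:2]*1000
a=q(320,228.3,.004);b=q(320,242,.0068);t=q(320,253.3,.0208);print('gap near bottom',np.linalg.norm(b-a),'top-edge',np.linalg.norm(t-a))
g=f[236];ch=[u for u in range(200,460) if (g[u,1]-g[u,0]>35)!=(g[u-1,1]-g[u-1,0]>35)];print('square cols row236',ch)
r=f[258];print([(u,tuple(r[u])) for u in list(range(238,258,2))+list(range(376,400,2))])
"
```

```text
gap near bottom 5.084730588318788 top-edge 5.322537350871785
square cols row236 [244, 401]
[(238, (np.int64(57), np.int64(118), np.int64(72))), (240, (np.int64(58), np.int64(118), np.int64(72))), (242, (np.int64(57), np.int64(118), np.int64(72))), (244, (np.int64(67), np.int64(116), np.int64(78))), (246, (np.int64(106), np.int64(111), np.int64(105))), (248, (np.int64(97), np.int64(105), np.int64(109))), (250, (np.int64(90), np.int64(119), np.int64(141))), (252, (np.int64(97), np.int64(127), np.int64(152))), (254, (np.int64(96), np.int64(127), np.int64(151))), (256, (np.int64(96), np.int64(127), np.int64(151))), (376, (np.int64(97), np.int64(128), np.int64(153))), (378, (np.int64(98), np.int64(130), np.int64(153))), (380, (np.int64(98), np.int64(130), np.int64(153))), (382, (np.int64(98), np.int64(130), np.int64(153))), (384, (np.int64(97), np.int64(129), np.int64(153))), (386, (np.int64(97), np.int64(128), np.int64(153))), (388, (np.int64(97), np.int64(128), np.int64(152))), (390, (np.int64(97), np.int64(128), np.int64(151))), (392, (np.int64(97), np.int64(128), np.int64(152))), (394, (np.int64(121), np.int64(135), np.int64(148))), (396, (np.int64(149), np.int64(145), np.int64(144))), (398, (np.int64(144), np.int64(147), np.int64(141)))]
```

The near gap is 5.1 mm (ideal 5), the sides are within about 0.5 mm, and it's straight. Setting the tile down.

>>> step_arm(plan="45 0 0 1 0 0 0;45 0 0 2 0 0 0;45 0 0 2.5 0 0 0;45 0 0 3 0 0 0;45 0 0 3.2 0 0 0")

```text
clock: 26.5
eef_pos: [0.5529, 0.3513, 0.1829]
ee_rot: [[-0.109, 0.994, -0.0], [0.994, 0.109, -0.0], [-0.0, -0.0, -1.0]]
wrist_force: [-2.7, -1.9, 7.1]
opening: 0.0544
```

>>> step_arm(plan="45 0 0 0.4 0 0 0;45 0 0 0.8 0 0 0;45 0 0 0.8 0 0 0;45 0 0 0.8 0 0 0")

```text
clock: 26.83
eef_pos: [0.553, 0.3514, 0.1829]
ee_rot: [[-0.109, 0.994, -0.0], [0.994, 0.109, -0.0], [-0.0, -0.0, -1.0]]
wrist_force: [-4.1, -2.6, 7.4]
opening: 0.054
```

>>> step_arm(plan="70 0 0 0 0 0 0;70 0 0 0 0 0 0;70 0 0 -1 0 0 0;70 0 0 -12 0 0 0;70 0 0 -40 0 0 0")

```text
clock: 27.25
eef_pos: [0.5511, 0.3505, 0.2192]
ee_rot: [[-0.109, 0.994, -0.008], [0.994, 0.109, -0.004], [-0.003, -0.008, -1.0]]
wrist_force: [-0.7, -0.3, 0.7]
opening: 0.0701
```

>>> step_arm(plan="70 0 0 -40 0 0 0;70 0 0 -80 0 0 0;70 0 0 -100 0 0 0;70 0 0 -100 0 0 0")

```text
clock: 27.58
eef_pos: [0.5538, 0.3518, 0.3273]
ee_rot: [[-0.109, 0.994, 0.003], [0.994, 0.109, 0.001], [0.001, 0.003, -1.0]]
wrist_force: [1.2, 0.8, 0.0]
opening: 0.0698
```

```bash
python3 -c "
from h import *
c=snap('wrist','w15.png');f=c['frame']
hsv=cv2.cvtColor(f,cv2.COLOR_RGB2HSV);H,S,V=[hsv[...,i].astype(int) for i in range(3)]
m=((H>102)&(H<130)&(S>70)&(V>115)).astype(np.uint8)
for cn in cv2.findContours(m,0,1)[0]:
    if cv2.contourArea(cn)>1000:
        P=np.array([p2w(c,u,v,.018)[:2] for u,v in cn[:,0,:]],np.float32)*1000;print(cv2.boundingRect(cn),cv2.minAreaRect(P))
m=((S<60)&(V>90)|(H>102)&(H<130)&(S>60)).astype(np.uint8)
for cn in cv2.findContours(m,0,1)[0]:
    if 1000<cv2.contourArea(cn)<30000:
        P=np.array([p2w(c,u,v,.004)[:2] for u,v in cn[:,0,:]],np.float32)*1000;print('grey',cv2.boundingRect(cn),cv2.minAreaRect(P))
chain([(519,189,330,96.2),(485,27,330,96.2),(455,-128,300,96.2)])"
```

```text
(285, 191, 73, 68) ((550.9711303710938, 351.3959655761719), (52.90006637573242, 54.26089096069336), 6.200420379638672)
grey (478, 436, 59, 44) ((770.393310546875, 564.6725463867188), (54.055938720703125, 58.87939453125), 6.201786041259766)
grey (107, 436, 59, 44) ((810.9530029296875, 191.420166015625), (54.057369232177734, 58.88306427001953), 6.201884746551514)
grey (279, 180, 85, 81) ((551.0315551757812, 351.72784423828125), (65.15123748779297, 66.06166076660156), 6.9997148513793945)
grey (225, 70, 192, 50) ((457.0911865234375, 341.2768859863281), (33.28645706176758, 137.80628967285156), 6.200168132781982)
[-157.7  -51.5   -5.8] [-0.  0.  0.] rows 4.0
[-157.4  -51.3    0. ] [0. 0. 0.] rows 4.0
[-150.9  -46.6   30. ] [0. 0. 0.] rows 3.9
```

The tile is at (551.0, 351.4) and the square at (551.0, 351.7), with angles matching. Now the tin.

>>> step_arm(plan="70 -40 -13 -3 0 0 0;70 -79 -26 -5 0 0 0;70 -118 -39 -6 0 0 0;70 -157.5 -51.5 -6 0 0 0")

```text
clock: 27.97
eef_pos: [0.5177, 0.1879, 0.3291]
ee_rot: [[-0.11, 0.994, -0.002], [0.994, 0.11, -0.001], [-0.001, -0.002, -1.0]]
wrist_force: [0.5, -0.8, -0.1]
opening: 0.0699
```

>>> step_arm(plan="70 -40 -13 0 0 0 0;70 -79 -26 0 0 0 0;70 -118 -39 0 0 0 0;70 -157.5 -51.5 0 0 0 0")

```text
clock: 28.3
eef_pos: [0.4824, 0.0248, 0.3284]
ee_rot: [[-0.11, 0.994, -0.004], [0.994, 0.11, -0.001], [-0.0, -0.004, -1.0]]
wrist_force: [1.6, -0.1, -0.9]
opening: 0.0703
```

>>> step_arm(plan="70 -40 -12 5 0 0 0;70 -79 -24 10 0 0 0;70 -118 -36 20 0 0 0;70 -151 -46.5 30 0 0 0;70 -151 -46.5 30 0 0 0")

```text
clock: 28.72
eef_pos: [0.4507, -0.1351, 0.2963]
ee_rot: [[-0.104, 0.994, -0.008], [0.995, 0.104, -0.001], [0.0, -0.008, -1.0]]
wrist_force: [-1.3, 0.3, 0.4]
opening: 0.0701
```

```bash
python3 -c "
from h import *
c=snap('wrist','w16.png',(160,100,480,420),1.5)
u,v=w2p(c,(.4525,-.1347,.04));print(u,v)
f=c['frame'];hsv=cv2.cvtColor(f,cv2.COLOR_RGB2HSV);H,S,V=[hsv[...,i].astype(int) for i in range(3)]
go(453,-134.6,190,96.2)"
```

```text
321.3537095901722 257.6251156558705
shift [ -2.    2.4 106.8] rot [-0.43 -0.1  -0.21] rows 2.6 | t 28.77 p [ 451.3 -133.   296.8] yaw 96.0 open 70.0 F [-0.2 -0.6 -0.1] j [-0.54 -2.21]
```

View pics/w16.png

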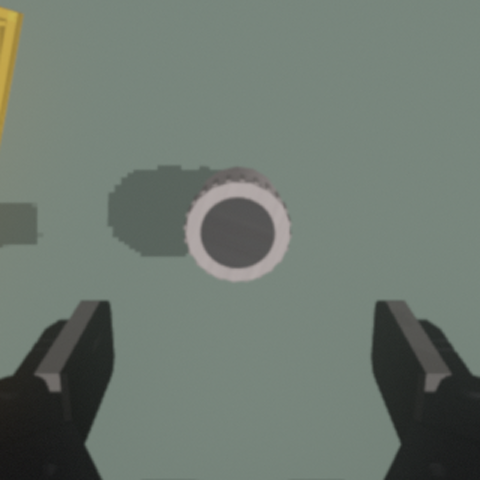

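The last view (16 of 16) shows the tin cap up, with its top centre at px (318.7, 254), between the fingers. Descending on it.

>>> step_arm(plan="70 -3 0.5 40 -0.4 0 0;70 -3 0.5 80 -0.4 0 0;70 -3 0.5 100 -0.4 0 0;70 -3 0.5 108 -0.4 0 0;70 -3 0.5 108 -0.4 0 0")

```text
clock: 29.18
eef_pos: [0.4503, -0.1342, 0.1867]
ee_rot: [[-0.105, 0.994, -0.005], [0.994, 0.105, 0.005], [0.005, -0.005, -1.0]]
wrist_force: [-0.5, 0.3, 0.6]
opening: 0.0698
```

```bash
python3 -c "
from h import *
c=dict(np.load('cal_wrist.npz'));m=p2w(c,318.7,254,.04)*1000;print(m)
go(m[0]+.5,m[1]+.3,182,96.2)"
```

```text
[ 450.26389813 -136.62564815   40.        ]
shift [-2.2  0.3  4.7] rot [-0.27 -0.29 -0.15] rows 0.1 | t 29.18 p [ 450.3 -134.2  186.7] yaw 96.1 open 69.8 F [-0.5  0.3  0.6] j [-0.54 -2.22]
```

>>> step_arm(plan="70 -1.8 0.5 2 -0.3 -0.3 -0.1;70 -1.8 0.5 4.5 -0.3 -0.3 -0.1;70 -1.8 0.5 4.5 -0.3 -0.3 -0.1;70 -1.8 0.5 4.5 -0.3 -0.3 -0.1")

```text
clock: 29.52
eef_pos: [0.4515, -0.1361, 0.1833]
ee_rot: [[-0.107, 0.994, 0.002], [0.994, 0.107, -0.001], [-0.001, 0.002, -1.0]]
wrist_force: [-0.3, -1.0, 0.5]
opening: 0.0699
```

>>> step_arm(plan="38 0 0 0 0 0 0;38 0 0 0 0 0 0;38 0 0 0 0 0 0;38 0 0 0 0 0 0;38 0 0 0 0 0 0", newtons=30)

```text
clock: 29.93
eef_pos: [0.452, -0.1363, 0.1843]
ee_rot: [[-0.107, 0.994, 0.004], [0.994, 0.107, -0.002], [-0.002, 0.004, -1.0]]
wrist_force: [-0.6, 1.8, 6.0]
opening: 0.0438
```

```bash
python3 -c "
from h import *
go(451,-136,300,96.2)"
```

```text
shift [   0.2   -0.6 -115.7] rot [ 0.2   0.13 -0.03] rows 2.8 | t 29.93 p [ 452.  -136.3  184.3] yaw 96.2 open 43.8 F [-0.6  1.8  6. ] j [-0.55 -2.22]
```

>>> step_arm(plan="38 0 0 -3 0 0 0;38 0 0 -10 0 0 0;38 0 0 -40 0 0 0;38 0 0 -80 0 0 0;38 0 0 -120 0 0 0")

```text
clock: 30.35
eef_pos: [0.4508, -0.1357, 0.3053]
ee_rot: [[-0.107, 0.994, 0.001], [0.994, 0.107, -0.0], [-0.001, 0.001, -1.0]]
wrist_force: [0.4, -0.8, 0.0]
opening: 0.044
```

```bash
python3 -c "
from h import *
c=snap('wrist','w17.png');f=c['frame']
s=manip.read_state();p=s['eef_pos'];z=p[2]-.1843+.04
go(452,-136.3,300,96.2);u0,v0=w2p(c,np.r_[p[:2]+s['ee_rot'][:2,2]*.15,z]);print('expect',u0,v0)
g=cv2.medianBlur(cv2.cvtColor(f,cv2.COLOR_RGB2GRAY),5)
print(cv2.HoughCircles(g,cv2.HOUGH_GRADIENT,1.2,40,param1=80,param2=30,minRadius=25,maxRadius=90))
print([int(x) for x in g[int(v0),230:420:5]]);print([int(x) for x in g[int(v0)-100:int(v0)+100:6,int(u0)]])
chain([(485,27,330,96.2),(519,189,330,96.2),(552,345,300,96.2)])"
```

```text
shift [ 1.2 -1.9 14. ] rot [ 0.71  0.52 -0.01] rows 0.3 | t 30.4 p [ 453.8 -137.2  314. ] yaw 96.2 open 44.2 F [ 6.1 -1.   4.8] j [-0.54 -2.22]
expect 310.95161969314915 380.4038898211194
[[[321.   357.    67.96]
  [346.2  321.    78.76]]]
[32, 33, 34, 35, 41, 36, 122, 132, 131, 132, 134, 134, 131, 103, 65, 65, 65, 66, 66, 66, 66, 65, 66, 68, 127, 130, 130, 131, 130, 132, 132, 46, 42, 40, 38, 37, 36, 35]
[94, 132, 176, 177, 178, 87, 86, 85, 68, 66, 65, 65, 65, 65, 64, 65, 66, 65, 128, 171, 138, 132, 132, 132, 108, 39, 37, 36, 33, 32, 30, 28, 26, 25]
[159.7  48.9 -16.8] [ 0.7  0.5 -0. ] rows 4.0
[157.4  51.3   0. ] [0. 0. 0.] rows 4.0
[151.5  49.7  30. ] [0. 0. 0.] rows 3.9
```

```bash
python3 -c "
from h import *
c=dict(np.load('cal_wrist.npz'));m=p2w(c,321.3,357.5,.161)*1000;e=p2w(c,321.3+67,357.5,.161)*1000
print(m-[450.8,-135.7,0],'diam',2*np.linalg.norm(e-m))
go(452,-136.3,310,96.2)"
```

```text
[  1.97367533   0.42981656 161.        ] diam 46.41818033528181
shift [ 1.1 -1.8  4. ] rot [ 0.71  0.52 -0.01] rows 0.1 | t 30.4 p [ 453.8 -137.2  314. ] yaw 96.2 open 44.2 F [ 6.1 -1.   4.8] j [-0.54 -2.22]
```

>>> step_arm(plan="38 40 12 -5 0.7 0.5 0;38 80 24 -10 0.7 0.5 0;38 120 36 -15 0.7 0.5 0;38 159.5 49 -17 0.7 0.5 0")

```text
clock: 30.73
eef_pos: [0.4846, 0.0255, 0.3317]
ee_rot: [[-0.106, 0.994, 0.003], [0.994, 0.106, -0.001], [-0.001, 0.003, -1.0]]
wrist_force: [0.2, -0.1, -0.9]
opening: 0.0443
```

>>> step_arm(plan="38 40 13 0 0 0 0;38 79 26 0 0 0 0;38 118 39 0 0 0 0;38 157.5 51.5 0 0 0 0")

```text
clock: 31.07
eef_pos: [0.519, 0.1894, 0.3323]
ee_rot: [[-0.107, 0.994, 0.004], [0.994, 0.107, -0.001], [-0.001, 0.004, -1.0]]
wrist_force: [0.6, -0.9, -0.6]
opening: 0.0444
```

>>> step_arm(plan="38 40 13 5 0 0 0;38 80 26 15 0 0 0;38 118 39 30 0 0 0;38 151.5 49.5 50 0 0 0;38 151.5 49.5 50 0 0 0")

```text
clock: 31.48
eef_pos: [0.5508, 0.35, 0.2778]
ee_rot: [[-0.11, 0.994, -0.001], [0.994, 0.11, -0.001], [-0.001, -0.001, -1.0]]
wrist_force: [-2.4, -0.3, -1.3]
opening: 0.044
```

>>> step_arm(plan="38 0 0 0 0 0 0;38 0 0 0 0 0 0")

```text
clock: 31.65
eef_pos: [0.5501, 0.3503, 0.2767]
ee_rot: [[-0.112, 0.994, -0.003], [0.994, 0.112, -0.001], [-0.001, -0.003, -1.0]]
wrist_force: [-0.6, -1.9, -0.5]
opening: 0.0445
```

```bash
python3 -c "
from h import *
go(552.5,351.3,220,96.2)"
```

```text
shift [ 0.8  2.7 56.7] rot [-0.18  0.06  0.21] rows 1.4 | t 31.65 p [550.1 350.3 276.7] yaw 96.4 open 44.5 F [-0.6 -1.9 -0.5] j [ 0.39 -1.3 ]
```

>>> step_arm(plan="38 0.8 0 30 -0.2 0 0.2;38 0.8 -0.2 55 -0.2 0 0.2;38 0.8 -0.2 67 -0.2 0 0.2;38 0.8 -0.2 68 -0.2 0 0.2;38 0.8 -0.2 68 -0.2 0 0.2")

```text
clock: 32.07
eef_pos: [0.5499, 0.35, 0.2093]
ee_rot: [[-0.107, 0.994, 0.0], [0.994, 0.107, -0.001], [-0.001, 0.0, -1.0]]
wrist_force: [1.3, 0.8, -0.0]
opening: 0.0439
```

>>> step_arm(plan="38 0 0 0 0 0 0;38 0 0 0 0 0 0")

```text
clock: 32.23
eef_pos: [0.551, 0.3499, 0.2117]
ee_rot: [[-0.106, 0.994, 0.004], [0.994, 0.106, -0.0], [-0.0, 0.004, -1.0]]
wrist_force: [0.7, 0.6, 0.4]
opening: 0.0442
```

```bash
cat > chk.py <<'E'
from h import *
s=manip.read_state();p=s['eef_pos']
c=snap('wrist');f=c['frame']
z=p[2]-.1843+.04
hsv=cv2.cvtColor(f,cv2.COLOR_RGB2HSV);H,S,V=[hsv[...,i].astype(int) for i in range(3)]
g=cv2.medianBlur(cv2.cvtColor(f,cv2.COLOR_RGB2GRAY),5)
h=cv2.HoughCircles(g,cv2.HOUGH_GRADIENT,1.2,40,param1=80,param2=30,minRadius=50,maxRadius=85)
for u,v,r in h[0][:2]:
    m=p2w(c,u,v,z)*1000;e=p2w(c,u+r,v,z)*1000;print('tin',(u,v,r),m[:2],'d',2*np.linalg.norm(e-m))
m=((H>100)&(H<130)&(S>60)).astype(np.uint8)
cn=max(cv2.findContours(m,0,1)[0],key=cv2.contourArea);x,y,w,hh=cv2.boundingRect(cn);print('tile box',x,y,w,hh)
for u in (290,320,350):
    col=f[y-4:y+14,u].astype(int); print(u,[int(a) for a in col[:,2]-col[:,0]],[int(a) for a in col.sum(1)//3])
go(549.3,351,202.3,96.2)
E
python3 chk.py
```

```text
tin (np.float32(322.2), np.float32(337.80002), np.float32(64.520004)) [545.57917421 349.90574723] d 43.92821873814701
tin (np.float32(351.0), np.float32(174.6), np.float32(56.48)) [489.96101558 352.57974482] d 33.58431609611226
tile box 264 235 121 66
290 [5, 24, 29, 29, 33, 42, 49, 51, 52, 53, 52, 52, 52, 51, 52, 52, 53, 52] [76, 74, 74, 75, 81, 98, 111, 118, 120, 120, 119, 120, 120, 120, 120, 120, 121, 121]
320 [-22, 16, 27, 28, 34, 43, 48, 51, 52, 52, 53, 52, 51, 51, 51, 51, 51, 51] [101, 81, 75, 76, 83, 102, 114, 121, 123, 122, 122, 121, 122, 121, 122, 122, 122, 122]
350 [-15, 19, 28, 29, 35, 44, 49, 51, 51, 51, 52, 52, 51, 51, 52, 51, 51, 51] [101, 82, 76, 76, 86, 103, 113, 119, 121, 122, 121, 121, 122, 122, 121, 122, 121, 121]
shift [ 1.1 -1.5  9.2] rot [ 0.19  0.02 -0.09] rows 0.2 | t 32.28 p [550.9 350.  211.5] yaw 96.1 open 44.1 F [-0.8  0.5 -1.2] j [ 0.38 -1.29]
```

```bash
python3 -c "
from h import *
c=dict(np.load('cal_wrist.npz'));f=c['frame'].astype(int);g=f.sum(2)//3
print([(v,int(g[v,322]),int(f[v,322,2]-f[v,322,0])) for v in range(262,440,4)])
for v in (340,358,376): print(v,[(u,int(g[v,u])) for u in list(range(236,300,4))+list(range(344,404,4))])
"
```

```text
[(262, 124, -6), (266, 124, -6), (270, 124, -6), (274, 120, -6), (278, 121, -6), (282, 120, -7), (286, 128, -7), (290, 191, -10), (294, 200, -10), (298, 199, -10), (302, 199, -11), (306, 154, -9), (310, 100, -3), (314, 101, -2), (318, 101, -2), (322, 101, -3), (326, 80, -3), (330, 81, -3), (334, 80, -3), (338, 78, -2), (342, 78, -3), (346, 78, -2), (350, 78, -3), (354, 79, -1), (358, 76, -4), (362, 76, -3), (366, 76, -2), (370, 78, -3), (374, 78, -2), (378, 79, -2), (382, 77, -2), (386, 85, -3), (390, 165, -9), (394, 198, -10), (398, 198, -10), (402, 151, 4), (406, 150, 4), (410, 150, 5), (414, 150, 5), (418, 150, 5), (422, 149, 5), (426, 115, 3), (430, 48, -1), (434, 45, 0), (438, 45, 2)]
340 [(236, 110), (240, 129), (244, 130), (248, 51), (252, 47), (256, 42), (260, 152), (264, 153), (268, 152), (272, 154), (276, 120), (280, 75), (284, 76), (288, 77), (292, 76), (296, 77), (344, 81), (348, 81), (352, 79), (356, 79), (360, 78), (364, 78), (368, 151), (372, 150), (376, 151), (380, 151), (384, 131), (388, 49), (392, 53), (396, 77), (400, 126)]
358 [(236, 39), (240, 41), (244, 41), (248, 48), (252, 48), (256, 44), (260, 87), (264, 154), (268, 155), (272, 154), (276, 144), (280, 76), (284, 76), (288, 74), (292, 75), (296, 76), (344, 77), (348, 77), (352, 76), (356, 77), (360, 77), (364, 80), (368, 152), (372, 150), (376, 153), (380, 151), (384, 76), (388, 46), (392, 54), (396, 48), (400, 46)]
376 [(236, 38), (240, 39), (244, 41), (248, 41), (252, 50), (256, 40), (260, 72), (264, 103), (268, 106), (272, 154), (276, 153), (280, 155), (284, 156), (288, 148), (292, 79), (296, 77), (344, 77), (348, 77), (352, 95), (356, 149), (360, 151), (364, 151), (368, 153), (372, 148), (376, 104), (380, 103), (384, 49), (388, 46), (392, 51), (396, 45), (400, 42)]
```

The Hough circle was wrong: it took in desk behind the ring. The ring's real edges in column 322 are at rows 288.5 and 401, so I'll redo the offset from those.

```bash
python3 -c "
from h import *
c=dict(np.load('cal_wrist.npz'))
z=.2117-.1843+.04
q=lambda u,v,z:p2w(c,u,v,z)[:2]*1000
for v0,v1 in ((288.5,401),(306.8,388.5)):
    a,b=q(322,v0,z),q(322,v1,z);print('tin',(a+b)/2,np.linalg.norm(a-b))
a,b=q(258.5,345,z),q(385,345,z);print('lat',(a+b)/2,np.linalg.norm(a-b))
# tile near top edge rows: ~240 at z=.018; bottom ~231 at .004
a=q(320,240.3,.018);b=q(320,234,.008);u=np.array([np.cos(np.radians(6.2)),np.sin(np.radians(6.2))]);print('tile centre by near top edge',a+28*u,b+28*u)
"
```

```text
tin [549.36636759 350.24107429] 44.07426051753356
tin [549.97968282 350.30647145] 32.135962961538546
lat [548.37210869 350.04444368] 43.34646526845438
tile centre by near top edge [553.69468817 349.87358999] [553.53957707 349.8104564 ]
```

```bash
python3 -c "
from h import *
c=dict(np.load('cal_wrist.npz'));f=c['frame'].astype(int)
q=lambda u,v,z:p2w(c,u,v,z)[:2]*1000
u=np.array([np.cos(np.radians(6.2)),np.sin(np.radians(6.2))])
print([(v,tuple(int(x) for x in f[v,320])) for v in range(205,242)])
print('tile by near top edge',q(320,235.6,.018)+28*u)
for v in (245,255): print(v,[(x,tuple(int(k) for k in f[v,x])) for x in list(range(252,276,2))+list(range(372,396,2))])
"
```

```text
[(205, (72, 150, 91)), (206, (71, 150, 90)), (207, (72, 150, 91)), (208, (73, 150, 91)), (209, (73, 151, 92)), (210, (71, 150, 91)), (211, (73, 150, 92)), (212, (73, 150, 92)), (213, (74, 150, 91)), (214, (72, 150, 90)), (215, (73, 150, 91)), (216, (74, 150, 92)), (217, (93, 148, 103)), (218, (130, 145, 128)), (219, (143, 142, 139)), (220, (146, 143, 141)), (221, (146, 142, 141)), (222, (146, 143, 141)), (223, (146, 142, 140)), (224, (146, 142, 140)), (225, (146, 142, 140)), (226, (146, 142, 141)), (227, (144, 138, 136)), (228, (136, 125, 116)), (229, (135, 114, 94)), (230, (143, 116, 91)), (231, (113, 100, 91)), (232, (72, 83, 88)), (233, (60, 79, 87)), (234, (61, 80, 89)), (235, (65, 86, 99)), (236, (80, 104, 123)), (237, (90, 116, 138)), (238, (95, 123, 146)), (239, (96, 125, 148)), (240, (96, 124, 148)), (241, (95, 124, 148))]
tile by near top edge [551.49964525 349.64301107]
245 [(252, (54, 113, 67)), (254, (56, 114, 68)), (256, (56, 113, 68)), (258, (88, 109, 90)), (260, (107, 108, 104)), (262, (102, 104, 103)), (264, (83, 107, 125)), (266, (94, 124, 146)), (268, (93, 123, 146)
[... 200 characters left out ...]
6, 149)), (384, (108, 129, 147)), (386, (142, 139, 139)), (388, (144, 141, 139)), (390, (135, 143, 132)), (392, (79, 149, 95)), (394, (72, 149, 91))]
255 [(252, (55, 113, 68)), (254, (56, 113, 68)), (256, (55, 112, 68)), (258, (76, 112, 81)), (260, (107, 106, 103)), (262, (107, 106, 104)), (264, (80, 95, 106)), (266, (70, 92, 108)), (268, (69, 92, 107)), (270, (70, 92, 108)), (272, (71, 93, 108)), (274, (70, 93, 108)), (372, (96, 124, 147)), (374, (96, 125, 147)), (376, (96, 125, 148)), (378, (95, 125, 148)), (380, (95, 125, 148)), (382, (96, 125, 148)), (384, (117, 130, 142)), (386, (145, 141, 140)), (388, (144, 141, 139)), (390, (125, 144, 125)), (392, (73, 149, 91)), (394, (72, 149, 90))]
```

```bash
python3 -c "
from h import *
go(553.2,351.2,205,96.2)"
```

```text
shift [0.9 2.4 6.5] rot [ 0.19  0.02 -0.09] rows 0.2 | t 32.28 p [550.9 350.  211.5] yaw 96.1 open 44.1 F [-0.8  0.5 -1.2] j [ 0.38 -1.29]
```

>>> step_arm(plan="38 1 2.4 1 0.2 0 -0.1;38 1 2.4 3 0.2 0 -0.1;38 1 2.4 5 0.2 0 -0.1;38 1 2.4 6 0.2 0 -0.1;38 1 2.4 6 0.2 0 -0.1")

```text
clock: 32.7
eef_pos: [0.5529, 0.3512, 0.2049]
ee_rot: [[-0.108, 0.994, -0.001], [0.994, 0.108, -0.001], [-0.001, -0.001, -1.0]]
wrist_force: [-0.4, 0.1, -0.4]
opening: 0.0443
```

```bash
python3 -c "
from h import *
go(553.2,351.2,202.3,96.2)
c=snap('wrist');f=c['frame'].astype(int);g=f.sum(2)//3
print([(v,tuple(int(x) for x in f[v,322])) for v in list(range(224,244))])
print([(v,int(g[v,322])) for v in list(range(280,312,2))+list(range(380,410,2))])
print([(u,int(g[345,u])) for u in list(range(250,270,2))+list(range(376,392,2))])
print([(u,int(g[250,u]),int(f[250,u,2]-f[250,u,0])) for u in list(range(256,272,2))+list(range(376,392,2))])
"
```

```text
shift [-0.1  0.3  2.6] rot [-0.06  0.04  0.02] rows 0.1 | t 32.7 p [552.9 351.2 204.9] yaw 96.2 open 44.3 F [-0.4  0.1 -0.4] j [ 0.39 -1.29]
[(224, (147, 143, 142)), (225, (148, 144, 142)), (226, (147, 143, 142)), (227, (147, 143, 141)), (228, (145, 141, 138)), (229, (139, 131, 125)), (230, (125, 110, 96)), (231, (116, 98, 79)), (232, (102, 93, 82)), (233, (80, 86, 87)), (234, (65, 81, 88)), (235, (61, 81, 89)), (236, (64, 83, 93)), (237, (70, 91, 106)), (238, (83, 108, 128)), (239, (92, 118, 140)), (240, (95, 123, 146)), (241, (96, 124, 148)), (242, (96, 124, 148)), (243, (98, 125, 148))]
[(280, 122), (282, 122), (284, 124), (286, 130), (288, 142), (290, 193), (292, 202), (294, 201), (296, 201), (298, 201), (300, 200), (302, 200), (304, 199), (306, 153), (308, 100), (310, 102), (380, 80), (382, 78), (384, 79), (386, 84), (388, 153), (390, 197), (392, 198), (394, 199), (396, 200), (398, 200), (400, 170), (402, 152), (404, 151), (406, 151), (408, 151)]
[(250, 50), (252, 46), (254, 47), (256, 43), (258, 103), (260, 154), (262, 154), (264, 154), (266, 154), (268, 155), (376, 153), (378, 152), (380, 152), (382, 154), (384, 120), (386, 52), (388, 50), (390, 49)]
[(256, 106, -4), (258, 105, 6), (260, 113, 48), (262, 122, 52), (264, 122, 52), (266, 120, 53), (268, 120, 52), (270, 123, 52), (376, 124, 52), (378, 124, 53), (380, 124, 53), (382, 125, 52), (384, 128, 38), (386, 142, -3), (388, 143, -6), (390, 140, -4)]
```

```bash
python3 -c "
from h import *
c=dict(np.load('cal_wrist.npz'));z=.2049-.1843+.04
q=lambda u,v,z:p2w(c,u,v,z)[:2]*1000
u=np.array([np.cos(np.radians(6.2)),np.sin(np.radians(6.2))]);w=np.array([-u[1],u[0]])
a,b=q(322,288.8,z),q(322,400.3,z);m=(a+b)/2
a2,b2=q(322,306.3,z),q(322,387.7,z);m2=(a2+b2)/2
l=(q(257.8,345,z)+q(384.3,345,z))/2
t=q(322,237.8,.018)+28*u; tl=(q(259,250,.018)+q(385,250,.018))/2
print('x diff tin-tile',(m-t)@u,(m2-t)@u,'lateral',(l-tl)@w)"
```

```text
x diff tin-tile -1.0655340512643767 -0.602949745856329 lateral -0.3315316254340612
```

Tin and tile are centred to within about 1 mm; I'll add 0.7 mm outward and lower it.

>>> step_arm(plan="38 0.3 0.8 0.5 0 0 0;38 0.3 0.8 1.2 0 0 0;38 0.3 0.8 1.8 0 0 0;38 0.3 0.8 2.2 0 0 0;38 0.3 0.8 2.4 0 0 0")

```text
clock: 33.17
eef_pos: [0.5536, 0.3516, 0.2025]
ee_rot: [[-0.108, 0.994, -0.001], [0.994, 0.108, -0.001], [-0.001, -0.001, -1.0]]
wrist_force: [-1.5, -0.3, 1.6]
opening: 0.0437
```

>>> step_arm(plan="38 0 0 0.3 0 0 0;38 0 0 0.6 0 0 0;38 0 0 0.8 0 0 0;38 0 0 0.8 0 0 0")

```text
clock: 33.5
eef_pos: [0.5536, 0.3517, 0.2025]
ee_rot: [[-0.109, 0.994, -0.001], [0.994, 0.109, -0.001], [-0.001, -0.001, -1.0]]
wrist_force: [-3.1, -1.3, 5.3]
opening: 0.0442
```

Contact is where predicted (202.5). Release slowly and withdraw.

>>> step_arm(plan="52 0 0 0 0 0 0;60 0 0 0 0 0 0;70 0 0 0 0 0 0;70 0 0 0 0 0 0;70 0 0 -5 0 0 0")

```text
clock: 33.92
eef_pos: [0.5532, 0.3514, 0.2064]
ee_rot: [[-0.108, 0.994, -0.003], [0.994, 0.108, -0.002], [-0.001, -0.003, -1.0]]
wrist_force: [-0.9, 0.4, 0.8]
opening: 0.0698
```

>>> step_arm(plan="70 0 0 -20 0 0 0;70 0 0 -50 0 0 0;70 0 0 -85 0 0 0;70 0 0 -120 0 0 0;70 0 0 -120 0 0 0")

```text
clock: 34.33
eef_pos: [0.5558, 0.3527, 0.3357]
ee_rot: [[-0.109, 0.994, 0.01], [0.994, 0.109, 0.004], [0.002, 0.01, -1.0]]
wrist_force: [1.0, 0.7, 1.9]
opening: 0.0701
```

>>> step_arm(plan="70 -60 -40 0 0 0 0;70 -60 -40 0 0 0 0;70 -60 -40 0 0 0 0")

```text
clock: 34.58
eef_pos: [0.5208, 0.2858, 0.335]
ee_rot: [[-0.107, 0.994, 0.008], [0.994, 0.107, 0.001], [0.001, 0.008, -1.0]]
wrist_force: [0.7, 0.4, 0.5]
opening: 0.0701
```

```bash
python3 -c "
from h import *
go(0,0,0,0)
w=snap('wrist','w18.png');sc=snap('scene','scene2.png');si=snap('side','side2.png')
ref={'scene':cv2.imread('pics/scene1.png')[:,:,::-1],'side':cv2.imread('pics/side1.png')[:,:,::-1]}
for n,c in (('scene',sc),('side',si)):
    d=np.abs(c['frame'].astype(int)-ref[n]).sum(2)
    for nm,X,h in (('mug',(.727,-.165),.085),('phone',(.768,.005),.1),('clip',(.738,.165),.09)):
        a=w2p(c,(*X,0));b=w2p(c,(*X,h));m=((a+b)/2).astype(int);print(n,nm,m,'changed frac',(d[m[1]-25:m[1]+25,m[0]-25:m[0]+25]>60).mean().round(3))
    f=c['frame'];g=cv2.cvtColor(f,cv2.COLOR_RGB2GRAY)
    b=w2p(c,(.5515,.3513,.058));a=w2p(c,(.5515,.3513,.018));print(n,'tin expect top',b,'base',a)
    H=cv2.cvtColor(f,cv2.COLOR_RGB2HSV);u,v=b.astype(int);print([(x,int(g[v,x])) for x in range(u-22,u+24,2)]);print([(y,int(g[y,u])) for y in range(v-16,v+40,2)])
"
```

```text
shift [-228.4 -551.1  330.6] rot [  0.39   0.3  -83.84] rows 16.4 | t 34.58 p [520.8 285.8 335. ] yaw 96.2 open 70.1 F [0.7 0.4 0.5] j [ 0.3  -1.38]
scene mug [191 248] changed frac 0.006
scene phone [230 315] changed frac 0.0
scene clip [307 365] changed frac 0.0
scene tin expect top [467.44841126 361.28455022] base [462.41523109 370.70432778]
[(445, 83), (447, 87), (449, 76), (451, 75), (453, 120), (455, 191), (457, 165), (459, 86), (461, 85), (463, 87), (465, 84), (467, 84), (469, 84), (471, 85), (473, 83), (475, 85), (477, 168), (479, 189), (481, 137), (483, 107), (485, 108), (487, 107), (489, 104)]
[(345, 109), (347, 106), (349, 168), (351, 190), (353, 92), (355, 84), (357, 86), (359, 84), (361, 84), (363, 84), (365, 84), (367, 84), (369, 89), (371, 189), (373, 189), (375, 138), (377, 134), (379, 138), (381, 146), (383, 102), (385, 105), (387, 103), (389, 102), (391, 103), (393, 57), (395, 104), (397, 132), (399, 120)]
side mug [270 204] changed frac 0.748
side phone [218 230] changed frac 0.0
side clip [191 274] changed frac 0.0
side tin expect top [243.58253774 360.36728108] base [245.18253304 383.61183587]
[(221, 88), (223, 90), (225, 117), (227, 160), (229, 156), (231, 77), (233, 76), (235, 77), (237, 75), (239, 74), (241, 74), (243, 75), (245, 74), (247, 76), (249, 76), (251, 76), (253, 76), (255, 151), (257, 163), (259, 129), (261, 70), (263, 69), (265, 69)]
[(344, 118), (346, 119), (348, 119), (350, 155), (352, 134), (354, 75), (356, 75), (358, 75), (360, 75), (362, 75), (364, 78), (366, 76), (368, 97), (370, 167), (372, 148), (374, 131), (376, 132), (378, 134), (380, 135), (382, 136), (384, 134), (386, 135), (388, 135), (390, 136), (392, 135), (394, 128), (396, 89), (398, 88)]
```

Tin top, measured against expected: scene (467.5,361.5) against (467.4,361.3), side (242,361) against (243.6,360.4). It's upright and centred. In the scene view the bystanders are unchanged; in the side view the arm probably hides the mug. Settle and hand in.

>>> step_arm(plan="70 0 0 0 0 0 0;70 0 0 0 0 0 0;70 0 0 0 0 0 0")

```text
clock: 34.98
eef_pos: [0.5231, 0.2894, 0.3357]
ee_rot: [[-0.109, 0.994, 0.011], [0.994, 0.109, 0.004], [0.003, 0.012, -1.0]]
wrist_force: [0.0, -0.3, -0.3]
opening: 0.0701
```

```bash
python3 -c "
from h import *
print(manip.hand_in(),manip.read_state()['clock'])"
```

```text
the job is handed in; nothing more can be done
the job is handed in; nothing more can be done
```

Both kits are made up in the order asked, and I handed the job in at about 35 s. Each piece was lowered until the wrist felt it touch (under 10 N), then released.

**Last checks:**

| Piece | Result |
|---|---|
| Pen | About 2–3 mm from the strip centre by measurement; I read its edges as centred in the picture |
| Eraser | Within 1 mm of the square's centre |
| Highlighter | Within about 1 mm of the strip centre; its measured angle was under 1° off the strip |
| Tile | Within 0.5 mm of the square's centre; measured angles 0.8° apart. A close-up before setting down showed it straight, with a 5.1 mm edge gap (ideal 5) |
| Tin | Upright on the tile; its top is within 0.5 px (scene) and 2 px (side) of the spot expected for the middle of the tile |

**Bystanders:** the clip holder and phone stand are unchanged in both cameras. The mug is unchanged in the scene view. The side view showed change around the mug, most likely the arm in front of it, so that view could not confirm it.

**Disagreements:**
- A circle fit put the tin's offset in the hand wrong. I replaced it with a reading of the ring's edges before lowering the tin.
- I viewed all 16 pictures allowed, so the tile and tin placings were checked by image numbers only.

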